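Load the stepped tracks of a bench feeder and set its selector

ROBOT

A 6-joint arm with a two-finger parallel gripper is mounted at the origin on the work surface. World frame = base frame: x ahead of the robot, y to its left, z up, the work surface at z = 0. Lengths are in mm, angles in rad, forces in N, time in s.
With the tool pointing down it reaches from about 400 to 925 mm from the base axis. Payload 12.5 kg.
Tool frame: the origin (TCP) lies on the centre line of the jaws, within the pads' length; the fingertips stand 8 mm ahead of it and the grasp point (between the pads) lies 11 mm behind it; z points along the fingers, x is the direction in which the jaws open and shut, and the axes are right-handed (so a half turn about z gives the same grasp; the last joint's range is limited). The gripper opens to 95 mm and grips with 3 to 60 N. Pads are 20 mm wide; open, the fingers measure 119 mm over their backs; the gripper's body (75 mm by 180 mm) begins 59 mm behind the grasp point.
Start: joints at [-1.264, 0.491, 1.559, -0, 1.092, -0.106], TCP at [250.759, -572.509, 222.661] pointing down, gripper open.
Joint ranges: [-3.1, 3.1], [-0.84, 2.19], [0.05, 2.79], [-1.13, 4.28], [0.06, 2.93], [-2.69, 2.69]. Speed limits (rad/s): [2.22, 2.22, 2.79, 3.14, 3.14, 3.14].

INTERFACE

Orientations are given as [roll, pitch, yaw] about the fixed x, y, z axes, in that order (R = Rz(yaw) Ry(pitch) Rx(roll)).
In Python, from cell import env gives the robot as it stands. The module is installed in compiled form; this text tells all that it offers.
- The arm moves only by the tool send_rows, never from a script. Its argument "moves" is a list that holds one entry, the list of rows, each a list of 6 numbers: the shift along the tool's x, y, z as a fraction of full scale, then the turn, a rotation vector about the tool's x, y, z as a fraction of full scale. A call has 1 to 12 rows; each row is the pose to reach, as a shift and turn from the pose commanded when the call began, along the tool's axes at that moment; what a row does not reach only later rows make up. Full scale, the value 1, is 0.3 m for a shift and 90 degrees for a turn. A row lasts 1/12 s, in which the tool goes at most 41.7 mm and 7.16 degrees, less where a joint would pass 70% of its speed; a pose out of reach is approached as far as the arm can. A call with a number of a shift or a turn outside -1 to 1 is refused whole. A call with a gripper value outside its range is refused whole. "grip" is the gripper's target within -1 to 1 (shut at 1, half-way at 0, fully open at -1), set as the call begins (left out, the last holds). The fingers move at their own pace and stop on an object; the grip force is fixed at half the most. Time passes only in rows, so rows that repeat a pose let the fingers close. It gives the time, the measured TCP pose, the force and the opening at its end, in the units of the state.
- env.state(): the state, without advancing time (a new reading comes with each control period).
- env.read_camera(name): name is "side" or "top"; returns a dict with "image" (480x640x3 uint8, red, green, blue), "mtx" (3x3 intrinsics, pixels), "T" (4x4, takes a point from camera to world coordinates). Camera axes: x right, y up, looking along -z (the intrinsics and any distortion apply to the point x, -y, -z); pixel columns grow to the right and rows downward; lengths in mm; the calibration is good to about 2 mm. A picture is of the moment at which its call begins. There is no depth.
- env.job_done(): hands the job in, once; it reports no verdict.
Trained networks look in the newest picture that a camera, given by its name, has taken for a name from the list of things; names that differ only in an ending like _2 or _b are one class to them, and where a whole thing is asked for, a point or a joint stands for the part that bears it (a point fixed in the world has none). Each returns a list of dicts, best first, with "confidence" (0 to 1); they miss things now and then, are a little off and sometimes report something else, mostly with a low value. They report only what shows in the picture. A call takes as long as a camera call. They do not tell look-alikes from the thing itself.
- env.look_for(camera, thing): "xy" ([column, row] in pixels, amid what is visible of it).
- env.outline_of(camera, thing): "region" (480x640 bool, what is visible of it) and "xy" ([column, row] in pixels, amid what is visible of it).
The state is a dict: "t": time; "joints": joint angles; "qvel": joint speeds; "tau": joint torques, N m; "eef_pos": TCP position; "tcp_rot": TCP orientation; "ft_force": force on the tool from outside, world axes, zero at the start; "moment": the same for the moment, N m; "opening": opening from 0.0 (shut) to 1.0 (fully open).
Only numpy, scipy, OpenCV 4.12 (cv2) and the standard library are available. Lean on these libraries where they do the work, as an engineer would, in place of code of your own. Each camera call takes 0.05 s, during which the arm holds its last target. There are 200 camera calls.

TASK

Load the bench feeder and set it to feed: stand every flanged bronze bushing that lies on the bench, flange down and flat, in the narrowest of the feeder's three stepped tracks that its flange will go into (the sizes are not marked, so trying each from the narrowest track upward is the way to find out). Once all of them are in, use the flat screwdriver to turn the slotted selector on the controller a full quarter turn clockwise, up to its stop, and then put the screwdriver back upright in the hole of the wooden stand. Keep fingers off the selector and leave the caster, the tape roll and the wire spool where they are.

Things in the scene. Friction and masses are not known exactly. Their poses are not given: they have to be found in the camera images.
- feeder: Vibratory feeder, fixed. Aluminium top plate 180 mm long (x) by 161 wide (y) with three straight flat tracks along x, each a step wider than the last. Track floors 85 mm above the bench; walls between and outside the tracks 8 mm thick, 8 mm high (tops 93 mm above the bench); equal bars close the ends, leaving 168 mm clear. Origin on the bench under the plate's middle, z up.
- track1 (a point): Centre of the floor of the narrowest track, 37 mm wide (for 34 mm flanges); x along the track, y across it, z up. At y = -54 mm from the feeder's origin.
- track2 (a point): Centre of the floor of the middle track, 43 mm wide (for 40 mm flanges); axes as track1. At y = -6 mm from the feeder's origin.
- track3 (a point): Centre of the floor of the widest track, 49 mm wide (for 46 mm flanges); axes as track1. At y = +48 mm from the feeder's origin. Each track has room for three bushings one behind the other.
- bushing1: Flanged bronze bushing (top-hat shape) standing on its flange: flange 6 mm thick, 34, 40 or 46 mm in diameter (unmarked: found by trying); on it a sleeve 20 mm in diameter and 32 mm long, alike on all; 38 mm tall overall, about 60 to 140 g. Origin at the centre of the flange's underside, z up along the sleeve. Absent in some runs.
- bushing2: Flanged bronze bushing (top-hat shape) standing on its flange: flange 6 mm thick, 34, 40 or 46 mm in diameter (unmarked: found by trying); on it a sleeve 20 mm in diameter and 32 mm long, alike on all; 38 mm tall overall, about 60 to 140 g. Origin at the centre of the flange's underside, z up along the sleeve. Absent in some runs.
- bushing3: Flanged bronze bushing (top-hat shape) standing on its flange: flange 6 mm thick, 34, 40 or 46 mm in diameter (unmarked: found by trying); on it a sleeve 20 mm in diameter and 32 mm long, alike on all; 38 mm tall overall, about 60 to 140 g. Origin at the centre of the flange's underside, z up along the sleeve. Absent in some runs.
- bushing4: Flanged bronze bushing (top-hat shape) standing on its flange: flange 6 mm thick, 34, 40 or 46 mm in diameter (unmarked: found by trying); on it a sleeve 20 mm in diameter and 32 mm long, alike on all; 38 mm tall overall, about 60 to 140 g. Origin at the centre of the flange's underside, z up along the sleeve. Absent in some runs.
- bushing5: Flanged bronze bushing (top-hat shape) standing on its flange: flange 6 mm thick, 34, 40 or 46 mm in diameter (unmarked: found by trying); on it a sleeve 20 mm in diameter and 32 mm long, alike on all; 38 mm tall overall, about 60 to 140 g. Origin at the centre of the flange's underside, z up along the sleeve. Absent in some runs.
- bushing6: Flanged bronze bushing (top-hat shape) standing on its flange: flange 6 mm thick, 34, 40 or 46 mm in diameter (unmarked: found by trying); on it a sleeve 20 mm in diameter and 32 mm long, alike on all; 38 mm tall overall, about 60 to 140 g. Origin at the centre of the flange's underside, z up along the sleeve. Absent in some runs.
- controller: The feeder's control box, fixed, 120 mm (x) by 94 (y), top 62 mm above the bench; origin on the bench under its middle, z up. The steel selector, 33 mm across in a black bezel, is on top at x = +18 mm, y = 0, its face 72 mm above the bench. A knob (13 mm high) and a lamp at x = -34 mm are not part of the job.
- selector (a joint): Angle of the slotted selector, rad: 0 at the load stop (slot across the box, along the box's y), 1.571 at the feed stop after a quarter turn clockwise seen from above (slot along the box's x). Friction of 0.06 N m holds it where it is left.
- selector_slot (a point): Centre of the selector's face at the slot's mouth, on the turning axis; turns with it: x along the slot, z up. The slot runs right across (33 mm), is 4.5 mm wide with 1.3 mm bevelled edges, 8 mm deep. The blade has some 8 degrees of play each way in it, so turn the tool 8 to 12 degrees past the quarter to bring the selector to its stop.
- screwdriver: Flat screwdriver, 180 g, standing blade down in the stand. Origin at the blade's tip, z up towards the handle, x along the blade's width. Blade 14 mm wide (x), 2.5 thick (y), 14 long; round 10 mm shaft up to 70 mm above the tip; then a square handle, 30 by 30 mm, flat sides across x and y, from 70 to 170 mm above the tip.
- screwdriver_grip (a point): Point on the handle's axis 130 mm above the blade's tip, 40 mm below the handle's end; axes as the screwdriver's.
- stand: Wooden tool stand, fixed, 80 by 90 mm and 76 mm high, with one upright round hole in the middle of its top and four small driver bits standing 16 mm high at its corners. Origin on the bench under its middle.
- stand_hole (a point): Mouth of the stand's hole, in its top face (76 mm above the bench): 20 mm diameter, bevelled 2 mm, right through. The screwdriver hangs in it with the underside of the handle resting on the top, the blade's tip 70 mm below the mouth.
- caster: Bystander: swivel caster standing on its 95 by 70 mm plate, wheel up, 114 mm tall. Origin under the plate's middle.
- tape_roll: Bystander: roll of tape lying flat, 90 mm diameter, 24 mm high. Origin under its middle.
- wire_spool: Bystander: spool of wire standing on its flange, 72 mm diameter, 50 mm high. Origin under its middle.
Things that resemble listed ones, but are neither listed nor needed, are in the scene too. Leave any red or turquoise look-alike of the bushing4 alone.

How it is judged:
By the outcome, as a careful person would: the job done as asked, in the order asked, and still so for the second after the job is handed in, with the robot touching nothing.
Of bushing1, bushing2, bushing3, bushing4, bushing5, bushing6 only 4 to 6 are there at a start; the rules pass over those that are not, and their reading is None.
At some moment in a run one of bushing1, bushing2, bushing3, bushing4, bushing5, bushing6 may be knocked a few centimetres aside while the robot is not near it.
It also fails if it takes over 210 s, if anything falls off the work surface, if the arm or the gripper's body presses on something with over 40 N, if the wrist force passes 120 N, or if a joint passes its speed limit or range.

## Working session

There is one attempt and no reset: what is moved stays moved. The work goes in short steps, Python scripts to look and compute and a tool call to move; the robot and the scene stay as the last step left them, time stands still between calls to the robot, and variables do not carry over. Pictures are saved under pics/ and viewed, about 12 in all and at most 16, crops included, and the job is handed in when it is done.

Besides the shell and the picture viewer there is one more tool, called after ">>>" as name(argument=value, ...) on one line, values as JSON. send_rows: Moves the arm, as the interface text tells. Its arguments: {"type":"object","properties":{"moves":{"type":"array","items":{"type":"array","items":{"type":"array","items":{"type":"number"}}}},"grip":{"type":"number"}},"required":["moves"]}

```bash
mkdir -p pics; cat > h.py <<'E'
import numpy as np, cv2
from cell import env
def snap(cam,name=None):
    r=env.read_camera(cam)
    if name: cv2.imwrite('pics/'+name,r['image'][:,:,::-1])
    return r
def proj(r,p):
    p=np.atleast_2d(np.asarray(p,float)); T=np.linalg.inv(r['T'])
    c=p@T[:3,:3].T+T[:3,3]; c=c*[1,-1,-1]; u=c@r['mtx'].T
    return u[:,:2]/u[:,2:]
def ray(r,xy):
    d=np.linalg.inv(r['mtx'])@[xy[0],xy[1],1]; d=r['T'][:3,:3]@(d*[1,-1,-1])
    return r['T'][:3,3],d
def atz(r,xy,z):
    o,d=ray(r,xy); return o+d*(z-o[2])/d[2]
def tri(r1,p1,r2,p2):
    o,d=ray(r1,p1);o2,d2=ray(r2,p2);d=d/np.linalg.norm(d);d2=d2/np.linalg.norm(d2)
    s=np.linalg.lstsq(np.c_[d,-d2],o2-o,rcond=None)[0]
    a=o+s[0]*d;b=o2+s[1]*d2
    return (a+b)/2,np.linalg.norm(a-b)
E
python3 - <<'E'
from h import *
np.set_printoptions(precision=1,suppress=True)
R={c:snap(c,c+'0.png') for c in('top','side')}
for c in R: print(c,R[c]['T'],R[c]['mtx'])
for t in ['bushing1','feeder','controller','selector','screwdriver','stand','caster','tape_roll','wire_spool']:
    for c in R:
        print(t,c,[(np.round(d['xy']).astype(int).tolist(),round(float(d['confidence']),2)) for d in env.look_for(c,t)])
print(env.state())
E
```

```text
top [[  -0.     1.    -0.2  488.4]
 [  -1.    -0.    -0.   -49.8]
 [  -0.     0.2    1.  1008.7]
 [   0.     0.     0.     1. ]] [[503.    0.  315.2]
 [  0.  503.  244.5]
 [  0.    0.    1. ]]
side [[   1.     0.    -0.1  549.5]
 [  -0.1    0.6   -0.8 -727. ]
 [   0.     0.8    0.6  625.1]
 [   0.     0.     0.     1. ]] [[459.3   0.  316.7]
 [  0.  459.3 234.7]
 [  0.    0.    1. ]]
bushing1 top [([365, 264], 0.86), ([410, 298], 0.8), ([368, 352], 0.68), ([402, 344], 0.63), ([409, 263], 0.61), ([357, 296], 0.57), ([446, 282], 0.53)]
bushing1 side [([270, 334], 0.91), ([298, 368], 0.91), ([314, 330], 0.76), ([251, 366], 0.75), ([214, 332], 0.74), ([216, 301], 0.73), ([309, 288], 0.54), ([394, 237], 0.38), ([206, 428], 0.36)]
feeder top [([181, 310], 0.81)]
feeder side [([260, 184], 0.73), ([402, 287], 0.43)]
controller top [([283, 312], 0.62), ([285, 307], 0.26), ([403, 348], 0.21)]
controller side [([256, 236], 0.97)]
selector top [([281, 308], 0.56)]
selector side [([263, 223], 0.47)]
screwdriver top [([530, 360], 0.62)]
screwdriver side [([191, 380], 0.92), ([204, 430], 0.24)]
stand top [([501, 353], 0.79)]
stand side [([202, 430], 0.58), ([274, 335], 0.42)]
caster top [([460, 206], 0.91)]
caster side [([397, 371], 0.67)]
tape_roll top [([367, 170], 0.92)]
tape_roll side [([405, 287], 0.74), ([262, 183], 0.45)]
wire_spool top [([292, 169], 0.91)]
wire_spool side [([392, 236], 0.59)]
{'t': 1.0, 'joints': array([-1.3,  0.5,  1.6,  0. ,  1.1, -0.1]), 'qvel': array([-0.,  0.,  0., -0.,  0.,  0.]), 'tau': array([ -0. , -61.2, -25.8,   0.1,   0. ,  -0. ]), 'eef_pos': array([ 250.8, -572.5,  222.7]), 'tcp_rot': array([-3.1, -0. , -1.2]), 'ft_force': array([0.1, 0.8, 0.2]), 'moment': array([-0., -0., -0.]), 'opening': 1.0011253146327452}
```

View pics/top0.png

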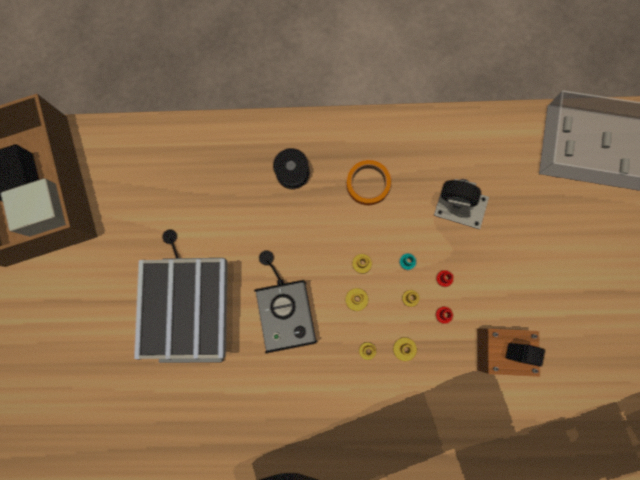

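View pics/side0.png

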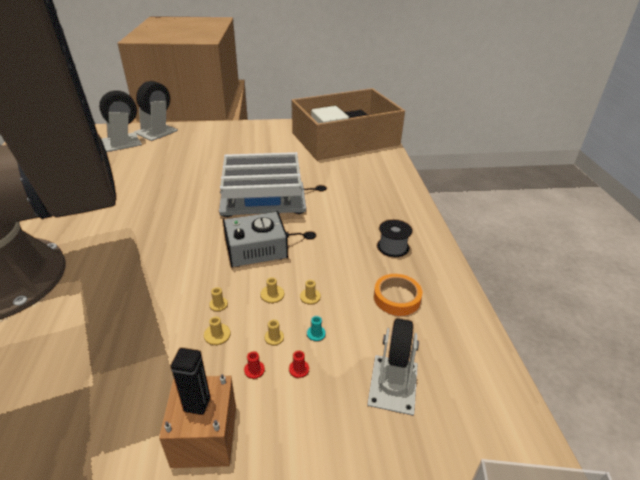

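The top view shows five yellow bushings at (362,263), (357,299), (368,351), (405,349) and (410,298). The look-alikes are turquoise at (408,261) and red at (445,278) and (444,315). The feeder is at (181,310), the selector at (283,307) and the screwdriver at (525,354).

```bash
cat >> h.py <<'E'
def bush(r):
    """yellow bushings in the top picture -> list of (x,y,flange diameter,pixel)"""
    im=cv2.resize(r['image'],None,fx=4,fy=4,interpolation=cv2.INTER_CUBIC)
    hsv=cv2.cvtColor(im,cv2.COLOR_RGB2HSV)
    m=cv2.inRange(hsv,(21,130,60),(35,255,255))
    m=cv2.morphologyEx(m,cv2.MORPH_CLOSE,np.ones((9,9)))
    m=cv2.morphologyEx(m,cv2.MORPH_OPEN,np.ones((9,9)))
    out=[]
    for c in cv2.findContours(m,cv2.RETR_EXTERNAL,cv2.CHAIN_APPROX_NONE)[0]:
        if cv2.contourArea(c)<1500: continue
        h=cv2.convexHull(c)[:,0].astype(float)
        px=(cv2.convexHull(c)[:,0]+.5)/4-.5
        P=np.array([atz(r,p,6)[:2] for p in px]).astype(np.float32)
        A=cv2.contourArea(P); M=cv2.moments(P)
        out.append((M['m10']/M['m00'],M['m01']/M['m00'],2*np.sqrt(A/np.pi),px.mean(0)))
    return out
E
python3 - <<'E'
from h import *
np.set_printoptions(precision=1,suppress=True)
r=snap('top');s=snap('side')
for b in bush(r): print(np.array(b[:3]),b[3], 'side px top', proj(s,[b[0],b[1],38])[0])
a=cv2.resize(r['image'][245:375,125:330],None,fx=3.9,fy=3.9,interpolation=cv2.INTER_CUBIC)
cv2.imwrite('pics/c1.png',a[:,:,::-1])
b=cv2.resize(s['image'][145:270,200:335],None,fx=4.6,fy=4.6,interpolation=cv2.INTER_CUBIC)
cv2.imwrite('pics/c2.png',b[:,:,::-1])
E
```

```text
[ 437.8 -107.2   32.7] [366.7 351. ] side px top [216.1 290.2]
[ 440.5 -179.7   44.7] [404.8 349.3] side px top [214.6 320. ]
[ 538.7 -194.8   32.1] [409.7 298.3] side px top [273.  322.9]
[537.9 -89.   44.8] [356.4 298.9] side px top [271.1 280.2]
[ 609.3 -101.3   38.4] [361.2 262.9] side px top [309.7 282.5]
```

View pics/c1.png

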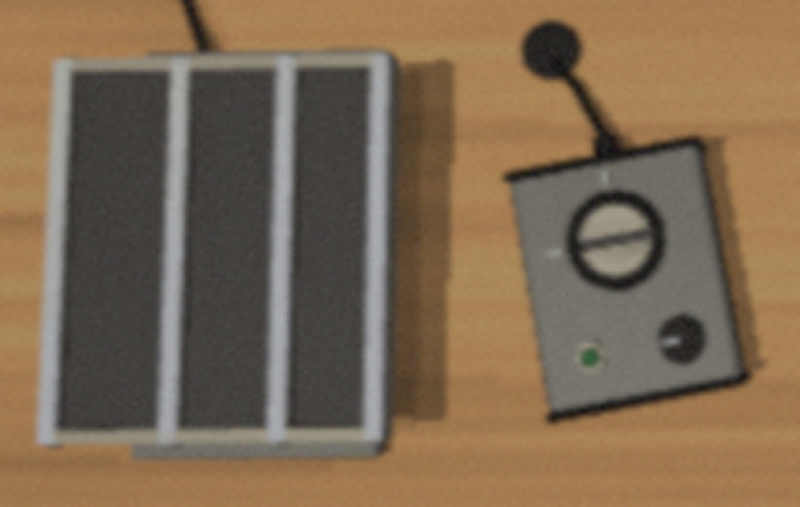

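View pics/c2.png

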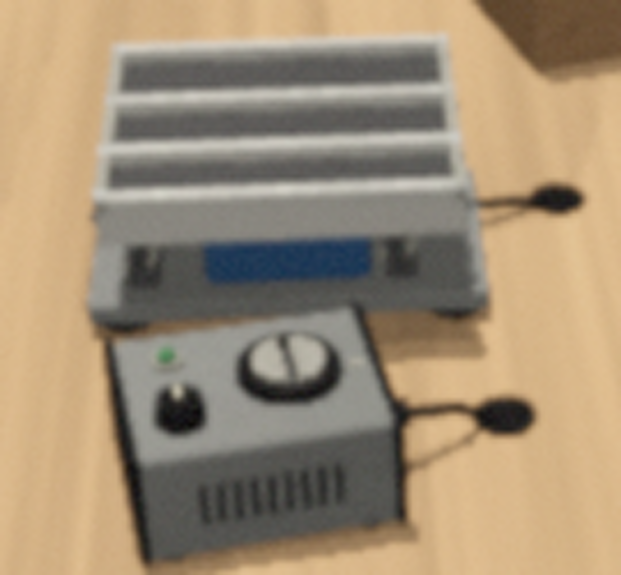

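```bash
cat > m.py <<'E'
from h import *
from scipy.optimize import least_squares
np.set_printoptions(precision=2,suppress=True)
r=snap('top');s=snap('side')
c1=lambda u:(np.array(u)+.5)/3.9-.5+[125,245]
c2=lambda u:(np.array(u)+.5)/4.6-.5+[200,145]
# feeder: outer corners, local (x,y), top z
L=np.array([[90,80.5],[90,-80.5],[-90,80.5],[-90,-80.5]])
T=c1([[55,59],[392,54],[37,444],[383,443]]); S=c2([[113,46],[95,198],[0,0],[0,0]])
S=c2([[447,36],[472,186],[113,46],[95,198]])
def res(p,uset):
    c,sn=np.cos(p[2]),np.sin(p[2]); P=np.c_[L@np.array([[c,sn],[-sn,c]])+p[:2],np.full(4,p[3])]
    return np.concatenate([(proj(r,P)-T).ravel()*('t' in uset),(proj(s,P)-S).ravel()*('s' in uset)])
f=least_squares(res,[450,210,0,93],args=('ts',)); print('feeder',f.x,f.fun)
print('top corners at 93',[atz(r,t,93)[:2] for t in T])
L=np.array([[60,47],[60,-47],[-60,47],[-60,-47]]);T=c1([[507,178],[703,142],[550,415],[746,377]])
S=c2([[360,312],[402,415],[108,343],[145,465]])
f=least_squares(res,[520,50,.1,62],args=('ts',)); print('ctrl',f.x,f.fun)
x,y,a=f.x[:3]; print('sel from box',x+18*np.cos(a),y+18*np.sin(a))
print('sel tri',tri(r,c1([616,240]),s,c2([290,361])))
e=[atz(r,c1(u),72) for u in([583,246],[650,234])]; print('slot ang',np.degrees(np.arctan2(*(e[0]-e[1])[[1,0]])))
a=cv2.resize(r['image'][315:390,470:560],None,fx=6,fy=6,interpolation=cv2.INTER_CUBIC)
b=cv2.resize(s['image'][335:475,155:245],None,fx=3.2,fy=3.2,interpolation=cv2.INTER_CUBIC)
o=np.zeros((450,840,3),np.uint8);o[:450,:540]=a;o[:448,545:545+288]=b
cv2.imwrite('pics/c3.png',o[:,:800,::-1])
E
python3 m.py
```

```text
feeder [523.17 236.2   -0.    94.46] [ 0.18 -0.44 -0.48 -0.47  0.24 -0.25 -0.06 -0.62 -0.16 -0.36 -1.04  0.13
 -0.19 -0.26 -0.83  0.6 ]
top corners at 93 [array([612.84, 317.25]), array([612.17, 154.79]), array([432.94, 318.04]), array([431.69, 156.24])]
ctrl [507.69  47.25   0.18  61.96] [ 0.09 -1.79 -1.49 -2.49  0.5   1.   -0.05  0.68  0.01 -1.31  1.    1.57
 -0.77  0.27 -2.79  0.46]
sel from box 525.382428055995 50.54782875030812
sel tri (array([524.43,  50.84,  70.11]), np.float64(1.3867690665342864))
slot ang 99.21811792585437
```

View pics/c3.png

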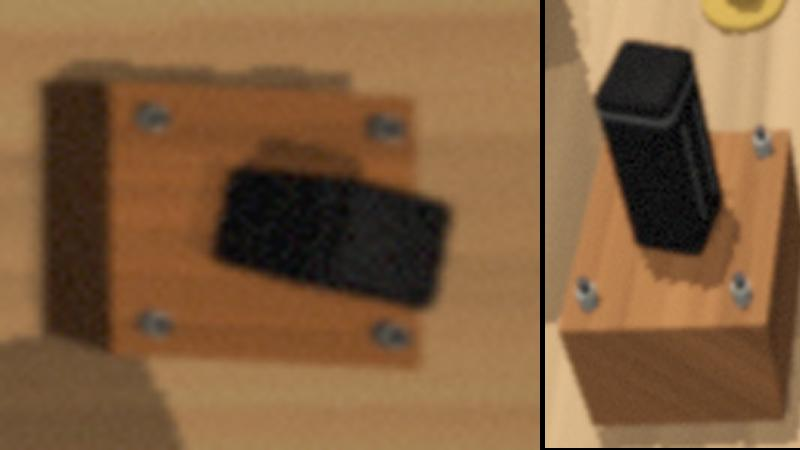

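```bash
cat >> h.py <<'E'
from scipy.spatial.transform import Rotation as Ro
def to(x,y,z,yaw=None,cur=None):
    s=env.state() if cur is None else cur
    R0=Ro.from_euler('xyz',s['tcp_rot']); d=R0.inv().apply(np.array([x,y,z])-s['eef_pos'])/300
    R1=Ro.from_euler('xyz',[np.pi,0,s['tcp_rot'][2] if yaw is None else yaw])
    return np.round(d,4),np.round((R0.inv()*R1).as_rotvec()/(np.pi/2),4)
E
python3 - <<'E'
from m import *
s_=env.state();print(s_['t'],s_['tcp_rot'],s_['joints'])
c=lambda u:(np.array(u)+.5)/6-.5+[470,315]
d=lambda u:(np.array(u)-[545,0]+.5)/3.2-.5+[155,335]
C=[atz(r,c(u),76)[:2] for u in([108,83],[415,97],[420,367],[110,352])]; print('stand',C,np.mean(C,0))
B=[atz(r,c(u),92)[:2] for u in([152,117],[386,127],[390,334],[155,323])]; print('bits',np.mean(B,0),B)
H=[atz(r,c(u),176)[:2] for u in([450,205],[430,305])];print('handle top far edge',H)
print('handle side top',[atz(s,d(u),176)[:2] for u in([628,42],[692,55],[662,118],[598,100])])
print(to(400,-280,200,-np.pi/2))
E
```

```text
feeder [523.17 236.2   -0.    94.46] [ 0.18 -0.44 -0.48 -0.47  0.24 -0.25 -0.06 -0.62 -0.16 -0.36 -1.04  0.13
 -0.19 -0.26 -0.83  0.6 ]
top corners at 93 [array([612.84, 317.25]), array([612.17, 154.79]), array([432.94, 318.04]), array([431.69, 156.24])]
ctrl [507.69  47.25   0.18  61.96] [ 0.09 -1.79 -1.49 -2.49  0.5   1.   -0.05  0.68  0.01 -1.31  1.    1.57
 -0.77  0.27 -2.79  0.46]
sel from box 525.382428055995 50.54782875030812
sel tri (array([524.43,  50.84,  70.11]), np.float64(1.3867690665342864))
slot ang 99.21811792585437
1.3 [ 3.14 -0.   -1.16] [-1.26  0.49  1.56 -0.    1.09 -0.11]
stand [array([ 478.11, -320.97]), array([ 472.8 , -411.33]), array([ 394.29, -406.33]), array([ 399.44, -316.32])] [ 436.16 -363.74]
bits [ 436.78 -360.54] [array([ 468.24, -328.46]), array([ 464.5 , -396.04]), array([ 405.31, -392.41]), array([ 409.08, -325.25])]
handle top far edge [array([ 446.11, -379.38]), array([ 420.28, -372.01])]
handle side top [array([ 428.41, -350.21]), array([ 453.12, -358.58]), array([ 445.14, -386.22]), array([ 421.06, -376.18])]
(array([-0.69, -0.85,  0.08]), array([-0.  , -0.  ,  0.26]))
```

>>> send_rows(moves=[[[-0.69, -0.85, 0.08, 0, 0, 0.26], [-0.69, -0.85, 0.08, 0, 0, 0.26], [-0.69, -0.85, 0.08, 0, 0, 0.26], [-0.69, -0.85, 0.08, 0, 0, 0.26], [-0.69, -0.85, 0.08, 0, 0, 0.26], [-0.69, -0.85, 0.08, 0, 0, 0.26], [-0.69, -0.85, 0.08, 0, 0, 0.26], [-0.69, -0.85, 0.08, 0, 0, 0.26], [-0.69, -0.85, 0.08, 0, 0, 0.26], [-0.69, -0.85, 0.08, 0, 0, 0.26], [-0.69, -0.85, 0.08, 0, 0, 0.26], [-0.69, -0.85, 0.08, 0, 0, 0.26]]], grip=0)

```text
t: 2.3
eef_pos: [401.0, -281.5, 198.7]
tcp_rot: [-3.141, -0.0, -1.567]
ft_force: [-0.8, 0.3, 0.5]
opening: 0.497
```

>>> send_rows(moves=[[[-0.581, -0.123, 0.362, 0, 0, 0], [-0.581, -0.123, 0.362, 0, 0, 0], [-0.581, -0.123, 0.362, 0, 0, 0], [-0.581, -0.123, 0.362, 0, 0, 0], [-0.581, -0.123, 0.362, 0, 0, 0], [-0.581, -0.123, 0.362, 0, 0, 0], [-0.581, -0.123, 0.362, 0, 0, 0], [-0.581, -0.123, 0.5, 0, 0, 0], [-0.581, -0.123, 0.602, 0, 0, 0], [-0.581, -0.123, 0.602, 0, 0, 0], [-0.581, -0.123, 0.602, 0, 0, 0]]])

```text
t: 3.22
eef_pos: [437.1, -107.6, 17.9]
tcp_rot: [3.14, 0.001, -1.569]
ft_force: [0.7, -0.6, 0.4]
opening: 0.499
```

>>> send_rows(moves=[[[0, 0, 0, 0, 0, 0], [0, 0, 0, 0, 0, 0], [0, 0, 0, 0, 0, 0], [0, 0, 0, 0, 0, 0], [0, 0, 0, 0, 0, 0], [0, 0, 0, 0, 0, 0]]], grip=1)

```text
t: 3.72
eef_pos: [437.9, -106.4, 18.9]
tcp_rot: [-3.14, -0.001, -1.566]
ft_force: [-1.4, -1.3, 10.9]
opening: 0.206
```

>>> send_rows(moves=[[[0, 0, -0.13, 0, 0, 0], [0, 0, -0.26, 0, 0, 0], [0, 0, -0.39, 0, 0, 0], [-0.1, -0.03, -0.4, 0, 0, 0], [-0.963, -0.135, -0.4, 0, 0, 0], [-0.963, -0.135, -0.4, 0, 0, 0], [-0.963, -0.135, -0.4, 0, 0, 0], [-0.963, -0.135, -0.4, 0, 0, 0], [-0.963, -0.135, -0.4, 0, 0, 0], [-0.963, -0.135, -0.4, 0, 0, 0], [-0.963, -0.135, -0.4, 0, 0, 0], [-0.963, -0.135, -0.4, 0, 0, 0]]])

```text
t: 4.72
eef_pos: [476.4, 185.6, 138.0]
tcp_rot: [-3.141, 0.0, -1.562]
ft_force: [-1.1, -0.7, -0.2]
opening: 0.208
```

>>> send_rows(moves=[[[0, 0, 0.04, 0, 0, 0], [0, 0, 0.05, 0, 0, 0], [0, 0, 0.075, 0, 0, 0], [0, 0, 0.075, 0, 0, 0], [0, 0, 0.075, 0, 0, 0]]])

```text
t: 5.13
eef_pos: [476.6, 182.2, 115.4]
tcp_rot: [3.141, -0.0, -1.567]
ft_force: [-0.1, -0.7, -1.4]
opening: 0.203
```

```bash
python3 - <<'E'
from h import *
np.set_printoptions(precision=2,suppress=True)
r=snap('top');s=snap('side')
for i in range(2): st=env.state();print(st['eef_pos'],st['ft_force'],st['joints'])
for b in bush(r): print(np.array(b[:3]),b[3])
a=cv2.resize(r['image'][250:365,130:235],None,fx=4,fy=4,interpolation=cv2.INTER_CUBIC)
b=cv2.resize(s['image'][145:230,210:310],None,fx=3.7,fy=3.7,interpolation=cv2.INTER_CUBIC)
o=np.zeros((460,800,3),np.uint8);o[:,:420]=a;o[:b.shape[0],425:425+b.shape[1]]=b
cv2.imwrite('pics/c4.png',o[:,:,::-1])
E
```

```text
[476.86 182.5  115.78] [0.84 0.49 0.22] [ 0.24  0.48  1.95 -0.    0.72  1.8 ]
[476.86 182.5  115.78] [0.84 0.49 0.22] [ 0.24  0.48  1.95 -0.    0.72  1.8 ]
[ 440.49 -179.61   44.63] [404.41 348.23]
[ 538.69 -194.84   31.94] [410.25 297.49]
[537.87 -88.95  44.63] [356.41 298.11]
[ 609.22 -101.35   38.26] [361.02 263.19]
```

View pics/c4.png

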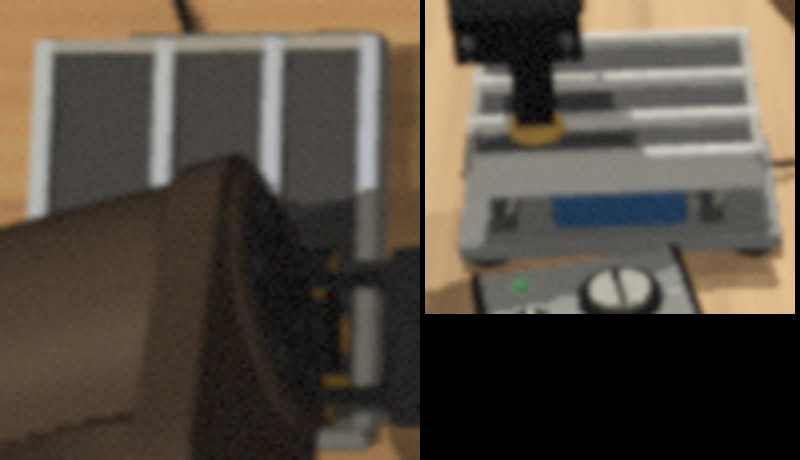

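The side crop shows the bushing over the near (narrow) track, roughly central, so I'll descend and feel for it.

>>> send_rows(moves=[[[0, 0, 0.01, 0, 0, 0], [0, 0, 0.015, 0, 0, 0], [0, 0, 0.02, 0, 0, 0], [0, 0, 0.025, 0, 0, 0], [0, 0, 0.03, 0, 0, 0], [0, 0, 0.03, 0, 0, 0], [0, 0, 0.03, 0, 0, 0]]])

```text
t: 5.82
eef_pos: [476.6, 183.0, 106.4]
tcp_rot: [3.141, -0.0, -1.566]
ft_force: [0.0, 0.2, -1.7]
opening: 0.205
```

>>> send_rows(moves=[[[0, 0, 0.005, 0, 0, 0], [0, 0, 0.01, 0, 0, 0], [0, 0, 0.011, 0, 0, 0], [0, 0, 0.011, 0, 0, 0]]])

```text
t: 6.15
eef_pos: [476.8, 183.0, 103.9]
tcp_rot: [-3.141, 0.0, -1.566]
ft_force: [-1.9, -1.3, 9.9]
opening: 0.203
```

>>> send_rows(moves=[[[0, 0, 0, 0, 0, 0], [0, 0, 0, 0, 0, 0], [0, 0, 0, 0, 0, 0], [0, 0, 0, 0, 0, 0]]], grip=0.3)

```text
t: 6.48
eef_pos: [476.6, 182.9, 103.1]
tcp_rot: [3.141, -0.0, -1.566]
ft_force: [0.4, -1.3, -0.3]
opening: 0.346
```

>>> send_rows(moves=[[[0, 0, -0.1, 0, 0, 0], [0, 0, -0.24, 0, 0, 0], [0, 0, -0.24, 0, 0, 0], [0, 0, -0.24, 0, 0, 0]]])

```text
t: 6.82
eef_pos: [477.4, 183.1, 176.9]
tcp_rot: [-3.138, 0.001, -1.566]
ft_force: [-0.8, 0.0, -0.8]
opening: 0.351
```

```bash
cat > b.py <<'E'
from h import *
np.set_printoptions(precision=4,suppress=True)
r=snap('top')
for b in bush(r):
    if b[2]>25: print(np.round(b[:3],1),b[3],to(b[0],b[1],18)[0])
print(env.state()['eef_pos'],env.state()['joints'])
E
python3 b.py
```

```text
[ 440.4 -179.7   44.6] [405.3889 348.0208] [1.2083 0.1269 0.5245]
[ 538.7 -194.9   32.1] [409.595 297.995] [ 1.2605 -0.2004  0.5249]
[537.9 -89.   44.7] [355.3464 299.1464] [ 0.9075 -0.1994  0.525 ]
[ 609.2 -101.3   38.3] [361.3393 263.1179] [ 0.9496 -0.4368  0.5253]
[476.7097 182.9592 175.4826] [ 0.2371  0.3884  1.8918 -0.0001  0.86    1.8036]
```

>>> send_rows(moves=[[[0.95, -0.437, 0.1, 0, 0, 0], [0.95, -0.437, 0.1, 0, 0, 0], [0.95, -0.437, 0.1, 0, 0, 0], [0.95, -0.437, 0.1, 0, 0, 0], [0.95, -0.437, 0.1, 0, 0, 0], [0.95, -0.437, 0.1, 0, 0, 0], [0.95, -0.437, 0.1, 0, 0, 0], [0.95, -0.437, 0.15, 0, 0, 0], [0.95, -0.437, 0.3, 0, 0, 0], [0.95, -0.437, 0.4, 0, 0, 0], [0.95, -0.437, 0.5, 0, 0, 0], [0.95, -0.437, 0.525, 0, 0, 0]]], grip=0.1)

```text
t: 7.87
eef_pos: [606.0, -101.1, 11.7]
tcp_rot: [3.133, 0.002, -1.567]
ft_force: [-0.8, -1.0, 0.1]
opening: 0.448
```

>>> send_rows(moves=[[[0, 0, 0, 0, 0, 0], [0, 0, 0, 0, 0, 0]]])

```text
t: 8.03
eef_pos: [609.1, -101.4, 17.8]
tcp_rot: [3.141, 0.0, -1.566]
ft_force: [0.5, -0.0, 0.1]
opening: 0.449
```

>>> send_rows(moves=[[[0, 0, 0, 0, 0, 0], [0, 0, 0, 0, 0, 0], [0, 0, 0, 0, 0, 0], [0, 0, 0, 0, 0, 0], [0, 0, 0, 0, 0, 0]]], grip=1)

```text
t: 8.45
eef_pos: [609.4, -101.5, 18.8]
tcp_rot: [-3.14, -0.001, -1.566]
ft_force: [-1.1, 0.1, 6.7]
opening: 0.203
```

```bash
python3 -c "
from h import *
s=env.state();print(s['eef_pos'],s['tcp_rot'],s['opening'],to(523,182.8,116)[0],to(523,230.6,116)[0])"
```

```text
[ 609.42920639 -101.54259095   18.75304277] [-3.14008001e+00 -5.00998285e-04 -1.56629194e+00] 0.20295884295406086 [-0.9489  0.2833 -0.3251] [-1.1083  0.2826 -0.3251]
```

>>> send_rows(moves=[[[0, 0, -0.13, 0, 0, 0], [0, 0, -0.26, 0, 0, 0], [0, 0, -0.39, 0, 0, 0], [-0.1, 0.03, -0.4, 0, 0, 0], [-0.99, 0.25, -0.4, 0, 0, 0], [-0.99, 0.25, -0.4, 0, 0, 0], [-0.99, 0.25, -0.4, 0, 0, 0], [-0.99, 0.25, -0.4, 0, 0, 0], [-0.99, 0.25, -0.4, 0, 0, 0], [-0.99, 0.25, -0.4, 0, 0, 0], [-0.99, 0.25, -0.4, 0, 0, 0], [-0.99, 0.25, -0.4, 0, 0, 0]]])

```text
t: 9.45
eef_pos: [531.1, 199.3, 138.0]
tcp_rot: [-3.142, 0.001, -1.562]
ft_force: [-0.2, -1.0, -1.7]
opening: 0.202
```

>>> send_rows(moves=[[[-0.118, 0.033, 0, 0, 0, 0], [-0.118, 0.033, 0.04, 0, 0, 0], [-0.118, 0.033, 0.06, 0, 0, 0], [-0.118, 0.033, 0.075, 0, 0, 0], [-0.118, 0.033, 0.075, 0, 0, 0], [-0.118, 0.033, 0.075, 0, 0, 0]]])

```text
t: 9.95
eef_pos: [522.9, 229.6, 115.1]
tcp_rot: [3.141, -0.0, -1.568]
ft_force: [-0.2, -0.3, -1.3]
opening: 0.205
```

>>> send_rows(moves=[[[0, 0, 0.01, 0, 0, 0], [0, 0, 0.015, 0, 0, 0], [0, 0, 0.02, 0, 0, 0], [0, 0, 0.025, 0, 0, 0], [0, 0, 0.025, 0, 0, 0], [0, 0, 0.025, 0, 0, 0]]])

```text
t: 10.45
eef_pos: [522.7, 230.5, 107.7]
tcp_rot: [3.142, -0.0, -1.566]
ft_force: [0.2, 0.5, -1.6]
opening: 0.201
```

>>> send_rows(moves=[[[0, 0, 0.005, 0, 0, 0], [0, 0, 0.01, 0, 0, 0], [0, 0, 0.0137, 0, 0, 0], [0, 0, 0.0137, 0, 0, 0]]])

```text
t: 10.78
eef_pos: [522.6, 230.6, 103.8]
tcp_rot: [-3.141, -0.0, -1.566]
ft_force: [-1.3, -1.0, 2.7]
opening: 0.205
```

>>> send_rows(moves=[[[0, 0, 0, 0, 0, 0], [0, 0, 0, 0, 0, 0], [0, 0, 0, 0, 0, 0], [0, 0, 0, 0, 0, 0]]], grip=0.3)

```text
t: 11.12
eef_pos: [522.7, 230.5, 103.5]
tcp_rot: [-3.142, -0.0, -1.566]
ft_force: [0.3, 0.6, 0.5]
opening: 0.345
```

>>> send_rows(moves=[[[0, 0, -0.1, 0, 0, 0], [0, 0, -0.2, 0, 0, 0], [0.2, 0, -0.24, 0, 0, 0], [0.4, 0, -0.24, 0, 0, 0], [0.4, 0, -0.24, 0, 0, 0], [0.4, 0, -0.24, 0, 0, 0], [0.4, 0, -0.24, 0, 0, 0]]], grip=0.1)

```text
t: 11.7
eef_pos: [523.4, 108.9, 175.9]
tcp_rot: [-3.141, -0.0, -1.57]
ft_force: [-0.6, 0.2, 0.1]
opening: 0.451
```

```bash
python3 b.py
```

```text
[ 440.5 -179.6   44.7] [403.6763 348.9968] [0.9651 0.2789 0.5255]
[ 538.6 -194.8   31.9] [409.45  297.875] [ 1.0165 -0.0481  0.5256]
[537.9 -89.   44.7] [356.6331 299.4637] [ 0.6637 -0.0467  0.5256]
[523.3308 110.0853 175.7007] [0.0838 0.4198 1.8345 0.0001 0.887  1.6519]
```

>>> send_rows(moves=[[[0.664, -0.047, 0.1, 0, 0, 0], [0.664, -0.047, 0.1, 0, 0, 0], [0.664, -0.047, 0.1, 0, 0, 0], [0.664, -0.047, 0.1, 0, 0, 0], [0.664, -0.047, 0.15, 0, 0, 0], [0.664, -0.047, 0.25, 0, 0, 0], [0.664, -0.047, 0.35, 0, 0, 0], [0.664, -0.047, 0.45, 0, 0, 0], [0.664, -0.047, 0.5, 0, 0, 0], [0.664, -0.047, 0.52, 0, 0, 0], [0.664, -0.047, 0.525, 0, 0, 0], [0.664, -0.047, 0.525, 0, 0, 0]]])

```text
t: 12.75
eef_pos: [538.6, -87.9, 18.3]
tcp_rot: [-3.141, -0.0, -1.565]
ft_force: [-0.8, -0.4, -0.5]
opening: 0.447
```

>>> send_rows(moves=[[[0, 0, 0, 0, 0, 0], [0, 0, 0, 0, 0, 0], [0, 0, 0, 0, 0, 0], [0, 0, 0, 0, 0, 0], [0, 0, 0, 0, 0, 0]]], grip=1)

```text
t: 13.17
eef_pos: [538.5, -88.7, 18.8]
tcp_rot: [-3.14, -0.0, -1.566]
ft_force: [-0.1, -0.1, 6.2]
opening: 0.2
```

>>> send_rows(moves=[[[0, 0, -0.13, 0, 0, 0], [0, 0, -0.26, 0, 0, 0], [0, 0, -0.39, 0, 0, 0], [-0.1, 0.03, -0.4, 0, 0, 0], [-0.99, 0.16, -0.4, 0, 0, 0], [-0.99, 0.16, -0.4, 0, 0, 0], [-0.99, 0.16, -0.4, 0, 0, 0], [-0.99, 0.16, -0.4, 0, 0, 0], [-0.99, 0.16, -0.4, 0, 0, 0], [-0.99, 0.16, -0.4, 0, 0, 0], [-0.99, 0.16, -0.4, 0, 0, 0], [-0.99, 0.16, -0.4, 0, 0, 0]]])

```text
t: 14.17
eef_pos: [488.5, 211.8, 138.8]
tcp_rot: [-3.14, 0.001, -1.562]
ft_force: [0.4, -0.3, 1.9]
opening: 0.206
```

>>> send_rows(moves=[[[-0.256, 0.035, 0, 0, 0, 0], [-0.256, 0.035, 0, 0, 0, 0], [-0.256, 0.035, 0.04, 0, 0, 0], [-0.256, 0.035, 0.06, 0, 0, 0], [-0.256, 0.035, 0.075, 0, 0, 0], [-0.256, 0.035, 0.075, 0, 0, 0], [-0.256, 0.035, 0.075, 0, 0, 0]]])

```text
t: 14.75
eef_pos: [478.2, 283.9, 115.5]
tcp_rot: [3.141, -0.0, -1.568]
ft_force: [-0.9, 0.5, -1.9]
opening: 0.2
```

>>> send_rows(moves=[[[0, 0, 0.01, 0, 0, 0], [0, 0, 0.015, 0, 0, 0], [0, 0, 0.02, 0, 0, 0], [0, 0, 0.025, 0, 0, 0], [0, 0, 0.025, 0, 0, 0], [0, 0, 0.025, 0, 0, 0]]])

```text
t: 15.25
eef_pos: [478.0, 284.9, 108.0]
tcp_rot: [3.142, -0.0, -1.566]
ft_force: [-0.5, -0.0, 0.6]
opening: 0.208
```

>>> send_rows(moves=[[[0, 0, 0.005, 0, 0, 0], [0, 0, 0.01, 0, 0, 0], [0, 0, 0.0145, 0, 0, 0], [0, 0, 0.0145, 0, 0, 0]]])

```text
t: 15.58
eef_pos: [477.9, 284.9, 103.8]
tcp_rot: [-3.142, -0.0, -1.566]
ft_force: [-0.7, -2.0, 2.1]
opening: 0.206
```

>>> send_rows(moves=[[[0, 0, 0, 0, 0, 0], [0, 0, 0, 0, 0, 0], [0, 0, 0, 0, 0, 0], [0, 0, 0, 0, 0, 0]]], grip=0.3)

```text
t: 15.92
eef_pos: [478.0, 284.9, 103.7]
tcp_rot: [-3.142, -0.0, -1.566]
ft_force: [-0.8, -0.8, 0.6]
opening: 0.346
```

>>> send_rows(moves=[[[0, 0, -0.1, 0, 0, 0], [0, 0, -0.2, 0, 0, 0], [0.2, 0, -0.24, 0, 0, 0], [0.67, 0, -0.24, 0, 0, 0], [0.67, 0, -0.24, 0, 0, 0], [0.67, 0, -0.24, 0, 0, 0], [0.67, 0, -0.24, 0, 0, 0], [0.67, 0, -0.24, 0, 0, 0], [0.67, 0, -0.24, 0, 0, 0]]], grip=0.1)

```text
t: 16.67
eef_pos: [479.1, 82.5, 175.9]
tcp_rot: [-3.141, -0.0, -1.57]
ft_force: [0.4, -0.2, 0.0]
opening: 0.453
```

```bash
python3 b.py
```

```text
[ 440.5 -179.7   44.6] [404.9875 349.4125] [0.8774 0.1308 0.526 ]
[ 538.6 -194.8   31.9] [409.725 297.475] [ 0.9286 -0.1961  0.5261]
[479.0319  83.6193 175.8277] [0.0368 0.3568 1.9464 0.0001 0.8382 1.605 ]
```

>>> send_rows(moves=[[[0.877, 0.131, 0.1, 0, 0, 0], [0.877, 0.131, 0.1, 0, 0, 0], [0.877, 0.131, 0.1, 0, 0, 0], [0.877, 0.131, 0.1, 0, 0, 0], [0.877, 0.131, 0.1, 0, 0, 0], [0.877, 0.131, 0.15, 0, 0, 0], [0.877, 0.131, 0.25, 0, 0, 0], [0.877, 0.131, 0.35, 0, 0, 0], [0.877, 0.131, 0.45, 0, 0, 0], [0.877, 0.131, 0.5, 0, 0, 0], [0.877, 0.131, 0.52, 0, 0, 0], [0.877, 0.131, 0.526, 0, 0, 0]]])

```text
t: 17.72
eef_pos: [441.0, -178.2, 16.9]
tcp_rot: [3.14, 0.001, -1.565]
ft_force: [0.2, -0.2, 0.2]
opening: 0.45
```

>>> send_rows(moves=[[[0, 0, 0, 0, 0, 0], [0, 0, 0, 0, 0, 0]]])

```text
t: 17.88
eef_pos: [441.5, -179.0, 18.9]
tcp_rot: [-3.14, -0.001, -1.565]
ft_force: [-0.1, -0.6, 0.4]
opening: 0.449
```

>>> send_rows(moves=[[[0, 0, 0, 0, 0, 0], [0, 0, 0, 0, 0, 0], [0, 0, 0, 0, 0, 0], [0, 0, 0, 0, 0, 0], [0, 0, 0, 0, 0, 0]]], grip=1)

```text
t: 18.3
eef_pos: [441.0, -179.5, 18.4]
tcp_rot: [-3.141, -0.001, -1.567]
ft_force: [-0.4, 0.7, 6.1]
opening: 0.207
```

>>> send_rows(moves=[[[0, 0, -0.13, 0, 0, 0], [0, 0, -0.26, 0, 0, 0], [0, 0, -0.39, 0, 0, 0], [-0.1, -0.03, -0.42, 0, 0, 0], [-0.77, -0.2, -0.42, 0, 0, 0], [-0.77, -0.2, -0.42, 0, 0, 0], [-0.77, -0.2, -0.42, 0, 0, 0], [-0.77, -0.2, -0.42, 0, 0, 0], [-0.77, -0.2, -0.42, 0, 0, 0], [-0.77, -0.2, -0.42, 0, 0, 0], [-0.77, -0.2, -0.42, 0, 0, 0]]])

```text
t: 19.22
eef_pos: [499.6, 53.8, 143.8]
tcp_rot: [3.141, -0.0, -1.562]
ft_force: [0.4, -1.5, -1.3]
opening: 0.204
```

>>> send_rows(moves=[[[-0.776, -0.232, 0, 0, 0, 0], [-0.776, -0.232, 0, 0, 0, 0], [-0.776, -0.232, 0, 0, 0, 0], [-0.776, -0.232, 0, 0, 0, 0], [-0.776, -0.232, 0, 0, 0, 0], [-0.776, -0.232, 0, 0, 0, 0], [-0.776, -0.232, 0.04, 0, 0, 0], [-0.776, -0.232, 0.06, 0, 0, 0], [-0.776, -0.232, 0.08, 0, 0, 0], [-0.776, -0.232, 0.095, 0, 0, 0], [-0.776, -0.232, 0.095, 0, 0, 0], [-0.776, -0.232, 0.095, 0, 0, 0]]])

```text
t: 20.22
eef_pos: [568.5, 283.8, 115.5]
tcp_rot: [3.141, -0.0, -1.568]
ft_force: [0.0, 0.2, -1.6]
opening: 0.203
```

>>> send_rows(moves=[[[0, 0, 0.01, 0, 0, 0], [0, 0, 0.015, 0, 0, 0], [0, 0, 0.02, 0, 0, 0], [0, 0, 0.025, 0, 0, 0], [0, 0, 0.025, 0, 0, 0], [0, 0, 0.025, 0, 0, 0]]])

```text
t: 20.72
eef_pos: [568.3, 285.1, 107.9]
tcp_rot: [3.142, -0.0, -1.566]
ft_force: [0.4, 0.6, -1.8]
opening: 0.204
```

>>> send_rows(moves=[[[0, 0, 0.005, 0, 0, 0], [0, 0, 0.01, 0, 0, 0], [0, 0, 0.0142, 0, 0, 0], [0, 0, 0.0142, 0, 0, 0]]])

```text
t: 21.05
eef_pos: [568.3, 285.1, 103.5]
tcp_rot: [3.142, -0.0, -1.566]
ft_force: [-0.8, 0.8, -1.1]
opening: 0.208
```

>>> send_rows(moves=[[[0, 0, 0, 0, 0, 0], [0, 0, 0, 0, 0, 0], [0, 0, 0, 0, 0, 0], [0, 0, 0, 0, 0, 0]]], grip=0.3)

```text
t: 21.38
eef_pos: [568.4, 285.1, 103.8]
tcp_rot: [-3.141, 0.0, -1.566]
ft_force: [0.1, 0.5, 0.8]
opening: 0.346
```

>>> send_rows(moves=[[[0, 0, -0.1, 0, 0, 0], [0, 0, -0.2, 0, 0, 0], [0.2, 0, -0.24, 0, 0, 0], [0.7, 0.1, -0.24, 0, 0, 0], [0.7, 0.1, -0.24, 0, 0, 0], [0.7, 0.1, -0.24, 0, 0, 0], [0.7, 0.1, -0.24, 0, 0, 0], [0.7, 0.1, -0.24, 0, 0, 0], [0.7, 0.1, -0.24, 0, 0, 0], [0.7, 0.1, -0.24, 0, 0, 0]]], grip=0.1)

```text
t: 22.22
eef_pos: [539.5, 75.0, 175.9]
tcp_rot: [-3.141, 0.0, -1.568]
ft_force: [0.6, 0.5, -0.1]
opening: 0.451
```

```bash
python3 b.py
```

```text
[ 538.6 -194.9   32.1] [410.5046 298.0139] [0.9021 0.0074 0.5258]
[539.5508  75.7052 175.7855] [0.0181 0.4327 1.8106 0.0001 0.8978 1.5842]
```

>>> send_rows(moves=[[[0.902, 0.0074, 0.1, 0, 0, 0], [0.902, 0.0074, 0.1, 0, 0, 0], [0.902, 0.0074, 0.1, 0, 0, 0], [0.902, 0.0074, 0.1, 0, 0, 0], [0.902, 0.0074, 0.1, 0, 0, 0], [0.902, 0.0074, 0.15, 0, 0, 0], [0.902, 0.0074, 0.25, 0, 0, 0], [0.902, 0.0074, 0.35, 0, 0, 0], [0.902, 0.0074, 0.45, 0, 0, 0], [0.902, 0.0074, 0.5, 0, 0, 0], [0.902, 0.0074, 0.52, 0, 0, 0], [0.902, 0.0074, 0.526, 0, 0, 0]]])

```text
t: 23.27
eef_pos: [538.5, -194.4, 16.7]
tcp_rot: [3.14, 0.001, -1.565]
ft_force: [0.9, 0.8, 0.1]
opening: 0.447
```

>>> send_rows(moves=[[[0, 0, 0, 0, 0, 0], [0, 0, 0, 0, 0, 0]]])

```text
t: 23.43
eef_pos: [539.1, -195.3, 19.0]
tcp_rot: [-3.14, -0.001, -1.565]
ft_force: [-0.3, -0.5, 1.0]
opening: 0.449
```

>>> send_rows(moves=[[[0, 0, 0, 0, 0, 0], [0, 0, 0, 0, 0, 0], [0, 0, 0, 0, 0, 0], [0, 0, 0, 0, 0, 0], [0, 0, 0, 0, 0, 0]]], grip=1)

```text
t: 23.85
eef_pos: [538.4, -195.8, 18.4]
tcp_rot: [-3.141, -0.0, -1.567]
ft_force: [-0.6, 0.5, 4.1]
opening: 0.205
```

>>> send_rows(moves=[[[0, 0, -0.13, 0, 0, 0], [0, 0, -0.26, 0, 0, 0], [0, 0, -0.39, 0, 0, 0], [-0.1, -0.01, -0.42, 0, 0, 0], [-0.63, -0.05, -0.42, 0, 0, 0], [-0.63, -0.05, -0.42, 0, 0, 0], [-0.63, -0.05, -0.42, 0, 0, 0], [-0.63, -0.05, -0.42, 0, 0, 0], [-0.63, -0.05, -0.42, 0, 0, 0], [-0.63, -0.05, -0.42, 0, 0, 0]]])

```text
t: 24.68
eef_pos: [552.3, -5.0, 143.9]
tcp_rot: [3.142, -0.0, -1.563]
ft_force: [-0.1, -0.2, -0.6]
opening: 0.205
```

>>> send_rows(moves=[[[-0.628, -0.054, 0, 0, 0, 0], [-0.628, -0.054, 0, 0, 0, 0], [-0.628, -0.054, 0, 0, 0, 0], [-0.628, -0.054, 0, 0, 0, 0], [-0.628, -0.054, 0, 0, 0, 0], [-0.628, -0.054, 0.02, 0, 0, 0], [-0.628, -0.054, 0.04, 0, 0, 0], [-0.628, -0.054, 0.06, 0, 0, 0], [-0.628, -0.054, 0.08, 0, 0, 0], [-0.628, -0.054, 0.095, 0, 0, 0], [-0.628, -0.054, 0.095, 0, 0, 0], [-0.628, -0.054, 0.095, 0, 0, 0]]])

```text
t: 25.68
eef_pos: [567.8, 181.1, 115.1]
tcp_rot: [3.141, -0.0, -1.568]
ft_force: [0.2, -0.3, 0.1]
opening: 0.204
```

>>> send_rows(moves=[[[0, 0, 0.01, 0, 0, 0], [0, 0, 0.015, 0, 0, 0], [0, 0, 0.02, 0, 0, 0], [0, 0, 0.025, 0, 0, 0], [0, 0, 0.025, 0, 0, 0], [0, 0, 0.025, 0, 0, 0]]])

```text
t: 26.18
eef_pos: [567.7, 181.9, 107.9]
tcp_rot: [3.142, -0.0, -1.566]
ft_force: [0.1, 0.2, -0.5]
opening: 0.203
```

>>> send_rows(moves=[[[0, 0, 0.005, 0, 0, 0], [0, 0, 0.01, 0, 0, 0], [0, 0, 0.0142, 0, 0, 0], [0, 0, 0.0142, 0, 0, 0]]])

```text
t: 26.52
eef_pos: [567.7, 181.9, 103.5]
tcp_rot: [3.142, -0.0, -1.566]
ft_force: [0.4, -0.4, -0.1]
opening: 0.205
```

>>> send_rows(moves=[[[0, 0, 0, 0, 0, 0], [0, 0, 0, 0, 0, 0], [0, 0, 0, 0, 0, 0], [0, 0, 0, 0, 0, 0]]], grip=0.3)

```text
t: 26.85
eef_pos: [567.8, 181.8, 103.7]
tcp_rot: [-3.141, -0.0, -1.566]
ft_force: [0.8, 0.1, 0.0]
opening: 0.348
```

>>> send_rows(moves=[[[0, 0, -0.1, 0, 0, 0], [0, 0, -0.2, 0, 0, 0], [0.2, 0, -0.3, 0, 0, 0], [0.9, 0.3, -0.4, 0, 0, 0], [0.9, 0.3, -0.4, 0, 0, 0], [0.9, 0.3, -0.4, 0, 0, 0], [0.9, 0.3, -0.4, 0, 0, 0], [0.9, 0.3, -0.4, 0, 0, 0], [0.9, 0.3, -0.4, 0, 0, 0], [0.9, 0.3, -0.4, 0, 0, 0], [0.9, 0.3, -0.4, 0, 0, 0], [0.9, 0.3, -0.4, 0, 0, 0]]], grip=0)

```text
t: 27.85
eef_pos: [479.0, -88.5, 223.7]
tcp_rot: [-3.141, 0.0, -1.568]
ft_force: [-0.4, -0.3, 0.1]
opening: 0.497
```

```bash
python3 b.py; python3 - <<'E'
from h import *
r=snap('top','t5.png');s=snap('side')
st=env.state();print(st['eef_pos'],st['joints'],st['tcp_rot'])
a=cv2.resize(r['image'][250:370,130:240],None,fx=4,fy=4,interpolation=cv2.INTER_CUBIC)
b=cv2.resize(s['image'][145:230,210:305],None,fx=3.7,fy=3.7,interpolation=cv2.INTER_CUBIC)
o=np.zeros((480,800,3),np.uint8);o[:,:440]=a;o[:b.shape[0],445:445+b.shape[1]]=b
cv2.imwrite('pics/c5.png',o[:,:,::-1])
E
```

```text
[475.8 316.4  48.9] [152.9632 332.7868] [-1.3476  0.0047  0.6853]
[525.6 257.8  43.3] [182.6161 306.8393] [-1.1514 -0.1602  0.6852]
[574.9 205.4  36.5] [209.375  283.9167] [-0.976  -0.3237  0.6852]
[574.5 316.4  48.5] [155.725 284.65 ] [-1.3462 -0.3243  0.6852]
[479.1402 -87.9098 223.5268] [-0.3172  0.2948  1.886   0.0001  0.9608  1.2488]
[479.23084797 -87.40611836 223.35905028] [-3.16100738e-01  2.95146919e-01  1.88605322e+00 -2.26747062e-06
  9.60792140e-01  1.24857228e+00] [ 3.14121301e+00  1.24788580e-04 -1.56467174e+00]
```

View pics/c5.png

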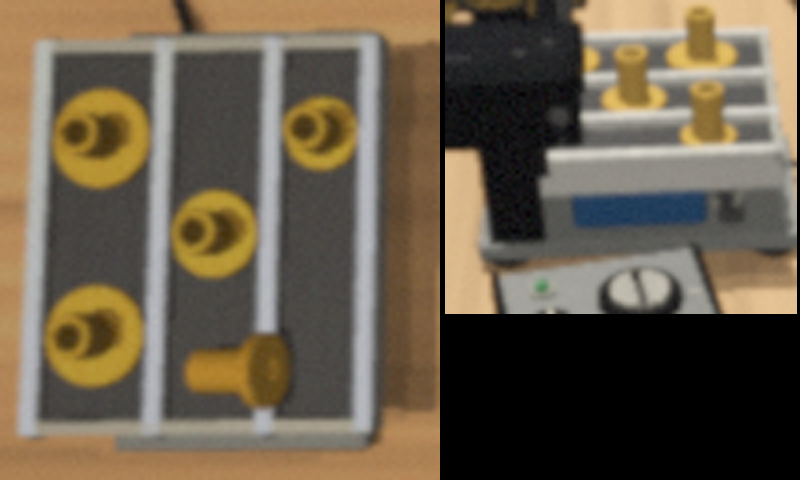

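View pics/t5.png

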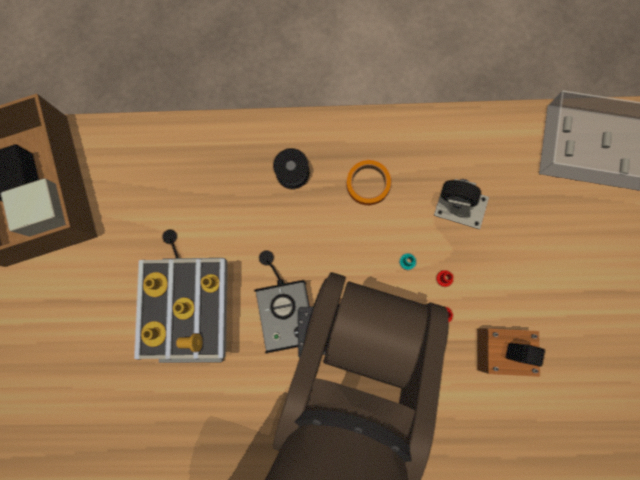

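The picture shows the first 34 mm bushing (crop about (235,370), pixel about (189,342)) knocked over: its flange stands against the wall between tracks 1 and 2, and its sleeve points +y. The other four stand well. I'll move the arm aside and measure it from both views.

>>> send_rows(moves=[[[0.6, 0, 0, 0, 0, 0], [0.6, 0, 0, 0, 0, 0], [0.6, 0, 0, 0, 0, 0], [0.6, 0, 0, 0, 0, 0], [0.6, 0, 0, 0, 0, 0], [0.6, 0, 0, 0, 0, 0]]], grip=0.2)

```text
t: 28.5
eef_pos: [480.1, -270.4, 222.9]
tcp_rot: [3.141, 0.0, -1.568]
ft_force: [0.0, -0.4, -0.6]
opening: 0.399
```

```bash
python3 - <<'E'
from h import *
np.set_printoptions(precision=1,suppress=True)
r=snap('top');s=snap('side')
a=cv2.resize(r['image'][315:365,165:215],None,fx=8,fy=8,interpolation=cv2.INTER_CUBIC)
b=cv2.resize(s['image'][160:210,210:260],None,fx=8,fy=8,interpolation=cv2.INTER_CUBIC)
cv2.imwrite('pics/c6.png',np.hstack([a,b])[:,:,::-1])
for cam in('top','side'):
    for d in env.outline_of(cam,'bushing1'): 
        if d['confidence']>.3: print(cam,np.round(d['xy']),d['confidence'],d['region'].sum())
E
```

```text
top [153. 284.] 0.97 475
top [188. 307.] 0.91 388
top [192. 347.] 0.86 369
top [153. 335.] 0.84 509
top [212. 284.] 0.76 274
top [446. 277.] 0.71 244
side [315. 329.] 0.93 374
side [298. 370.] 0.82 395
side [260. 163.] 0.56 207
side [279. 156.] 0.49 222
side [280. 176.] 0.47 157
```

View pics/c6.png

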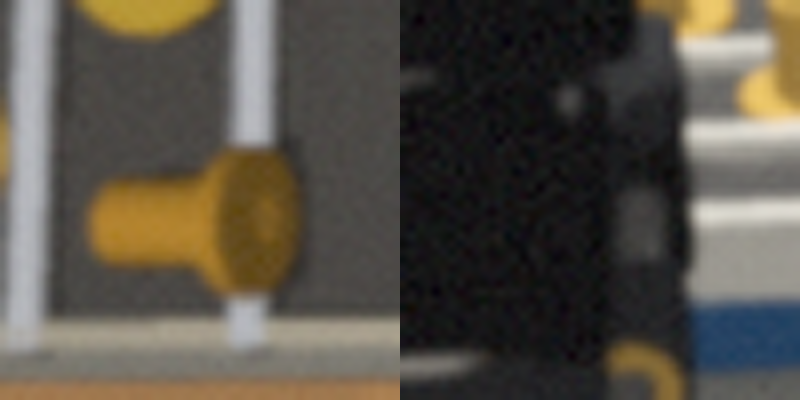

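```bash
python3 - <<'E'
from h import *
np.set_printoptions(precision=1,suppress=True)
r=snap('top');s=snap('side')
c=lambda u:(np.array(u)+.5)/8-.5+[165,315]
for n,u in dict(tipleft=(90,222),flL=(212,222),flR=(299,220),flTop=(245,148),flBot=(245,293),slTop=(150,180),slBot=(150,264),under=(258,220)).items():
    print(n,[atz(r,c(u),z)[:2] for z in(94,102,108)])
# model fit check: sleeve tilted th down toward +y; render outline
def model(x,y0,z0,th):
    s=np.array([0,np.cos(th),-np.sin(th)]);n=np.array([0,np.sin(th),np.cos(th)]);e=np.array([1,0,0]);o=np.array([x,y0,z0])
    t=np.linspace(0,2*np.pi,40)[:,None]
    C=lambda h,R:o+h*s+R*(np.cos(t)*e+np.sin(t)*n)
    return C(0,17),C(6,17),C(38,10)
from scipy.optimize import least_squares
def f(p):
    a,b,t=[(proj(r,q)-[165,315]+.5)*8-.5 for q in model(*p[:2],p[3] if len(p)>3 else 0,p[2])] if 0 else [(proj(r,q)-[165,315]+.5)*8-.5 for q in model(p[0],p[1],Z(p[2]),p[2])]
    return [a[:,0].max()-299,min(b[:,0].min(),a[:,0].min())-208,t[:,0].min()-89,(a[:,1].min()+b[:,1].min())/2-147,(a[:,1].max()+b[:,1].max())/2-294,a[:,0].min()-218]
Z=lambda th:max(93-(-32*np.sin(th)-0)*0+0, 0) if 0 else 93+17*np.cos(th)+6*np.sin(th)  # flange rim(top side) on wall top
for z in (None,85):
    Z=(lambda th:93+17*np.cos(th)+6*np.sin(th)) if z is None else (lambda th:85+17*np.cos(th)+6*np.sin(th))
    q=least_squares(f,[478,200,.4]);print(z,q.x,np.degrees(q.x[2]),Z(q.x[2]),q.fun)
E
```

```text
tipleft [array([460.8, 242.3]), array([461. , 239.7]), array([461.2, 237.8])]
flL [array([460.5, 214.4]), array([460.7, 212. ]), array([460.9, 210.3])]
flR [array([460.7, 194.5]), array([460.9, 192.4]), array([461.1, 190.8])]
flTop [array([476.8, 207.2]), array([476.9, 205. ]), array([477. , 203.3])]
flBot [array([444.7, 206.4]), array([445. , 204.2]), array([445.3, 202.5])]
slTop [array([470. , 228.8]), array([470.1, 226.4]), array([470.2, 224.5])]
slBot [array([451.3, 228.3]), array([451.6, 225.8]), array([451.9, 224. ])]
under [array([460.8, 203.9]), array([461. , 201.6]), array([461.2, 200. ])]
None [461.2 197.9   0.2] 13.45308349341304 110.92942713710987 [ 2.2 -7.6 -1.6 -4.6  4.5  7. ]
85 [461.  200.2   0.2] 13.421270312171043 102.92838032975531 [ 1.3 -7.6 -0.6 -3.9  3.9  6.9]
```

```bash
cat >> h.py <<'E'
def tt(x,y,z,yaw,phi=0,cur=None):
    """shift, turn fractions to TCP xyz, yaw, then tilt phi(deg) about world x"""
    s=env.state() if cur is None else cur
    R0=Ro.from_euler('xyz',s['tcp_rot']); d=R0.inv().apply(np.array([x,y,z])-s['eef_pos'])/300
    R1=Ro.from_euler('x',phi,degrees=True)*Ro.from_euler('xyz',[np.pi,0,yaw])
    return np.round(d,4),np.round((R0.inv()*R1).as_rotvec()/(np.pi/2),4)
E
python3 -c "
from h import *
print(tt(461,20,240,0))"
```

```text
(array([-0.957 ,  0.0574, -0.054 ]), array([-0.    ,  0.    , -0.9959]))
```

>>> send_rows(moves=[[[-0.957, 0.0574, -0.054, 0, 0, -0.08], [-0.957, 0.0574, -0.054, 0, 0, -0.16], [-0.957, 0.0574, -0.054, 0, 0, -0.24], [-0.957, 0.0574, -0.054, 0, 0, -0.32], [-0.957, 0.0574, -0.054, 0, 0, -0.4], [-0.957, 0.0574, -0.054, 0, 0, -0.48], [-0.957, 0.0574, -0.054, 0, 0, -0.56], [-0.957, 0.0574, -0.054, 0, 0, -0.64], [-0.957, 0.0574, -0.054, 0, 0, -0.72], [-0.957, 0.0574, -0.054, 0, 0, -0.8], [-0.957, 0.0574, -0.054, 0, 0, -0.88], [-0.957, 0.0574, -0.054, 0, 0, -0.96]]], grip=0.25)

```text
t: 29.8
eef_pos: [460.8, 19.6, 240.1]
tcp_rot: [3.142, -0.0, -0.058]
ft_force: [-0.9, -0.6, 0.1]
opening: 0.375
```

>>> send_rows(moves=[[[0, 0, 0, 0, 0, -0.036], [0, 0, 0, 0, 0, -0.036], [0, 0, 0, 0, 0, -0.036]]])

```text
t: 30.05
eef_pos: [461.0, 19.1, 240.0]
tcp_rot: [3.141, -0.0, -0.011]
ft_force: [0.3, -0.1, 0.1]
opening: 0.37
```

```bash
python3 -c "
from h import *
s=env.state();print(s['eef_pos'],s['tcp_rot'],s['joints'])
print(tt(461,222+25,101+43,0,-30))"
```

```text
[460.98799475  19.12870597 240.01899556] [ 3.14148914e+00 -3.37181908e-04 -1.10378366e-02] [-1.01807937e-01  2.37299522e-01  1.91938720e+00 -8.70624589e-05
  9.84560761e-01 -9.07219303e-02]
(array([-0.0085, -0.7596,  0.32  ]), array([-0.3333,  0.0016, -0.0069]))
```

>>> send_rows(moves=[[[-0.0085, -0.76, 0, -0.05, 0, 0], [-0.0085, -0.76, 0, -0.1, 0, 0], [-0.0085, -0.76, 0, -0.15, 0, 0], [-0.0085, -0.76, 0, -0.2, 0, 0], [-0.0085, -0.76, 0, -0.25, 0, -0.007], [-0.0085, -0.76, 0, -0.3, 0, -0.007], [-0.0085, -0.76, 0.1, -0.333, 0, -0.007], [-0.0085, -0.76, 0.2, -0.333, 0, -0.007], [-0.0085, -0.76, 0.28, -0.333, 0, -0.007], [-0.0085, -0.76, 0.32, -0.333, 0, -0.007], [-0.0085, -0.76, 0.32, -0.333, 0, -0.007], [-0.0085, -0.76, 0.32, -0.333, 0, -0.007]]])

```text
t: 31.05
eef_pos: [461.1, 246.6, 144.3]
tcp_rot: [2.618, 0.002, -0.0]
ft_force: [0.4, -0.0, 1.3]
opening: 0.372
```

```bash
python3 - <<'E'
from h import *
s_=env.state();print(s_['eef_pos'],s_['tcp_rot'],s_['joints'],tt(461,222,101,0,-30))
s=snap('side');r=snap('top')
for y,z in((237,94.5),(206.7,104.4),(201,106)): print(proj(s,[461,y,z]),(proj(s,[461,y,z])[0]-[210,130]+.5)*6-.5)
b=cv2.resize(s['image'][130:215,210:320],None,fx=6,fy=6,interpolation=cv2.INTER_CUBIC)
cv2.imwrite('pics/c7.png',b[:,:,::-1])
E
```

```text
[461.13281027 246.55013725 144.33036864] [ 2.61828996e+00  2.25896698e-03 -2.18288142e-04] [ 0.57598903  0.58439824  1.74210823 -0.47227615  1.16509109  0.84213241] (array([-1.00e-04, -1.30e-03,  1.66e-01]), array([-0.0002,  0.0013,  0.0006]))
[[233.89369172 169.74659106]] [145.86215032 240.97954635]
[[232.93781651 172.41772982]] [140.12689905 257.00637892]
[[232.76284576 173.03917894]] [139.07707456 260.73507366]
```

View pics/c7.png

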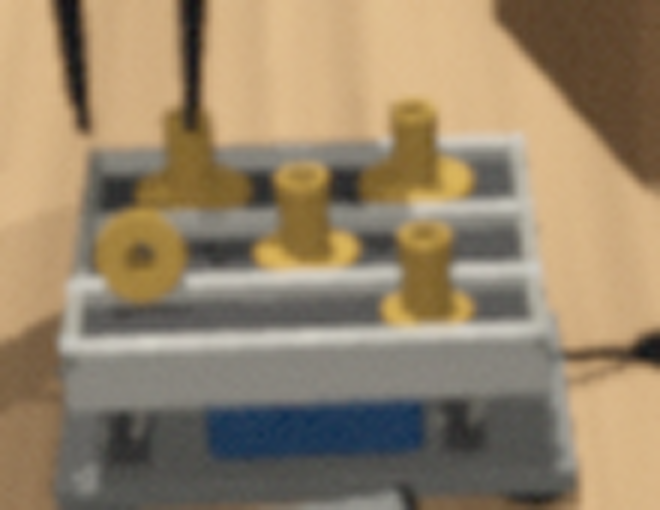

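```bash
python3 -c "
from h import *
a=tt(463,235.8,137.5,0,-20);print(a)"
```

```text
(array([0.0049, 0.0183, 0.0406]), array([0.1101, 0.0003, 0.    ]))
```

>>> send_rows(moves=[[[0.005, 0.0183, 0.02, 0.06, 0, 0], [0.005, 0.0183, 0.04, 0.11, 0, 0], [0.005, 0.0183, 0.04, 0.11, 0, 0], [0.005, 0.0183, 0.04, 0.11, 0, 0]]], grip=0.41)

```text
t: 31.48
eef_pos: [463.0, 235.1, 137.9]
tcp_rot: [2.791, 0.0, -0.001]
ft_force: [-0.2, 1.3, -0.6]
opening: 0.296
```

>>> send_rows(moves=[[[0, 0, 0.03, 0, 0, 0], [0, 0, 0.06, 0, 0, 0], [0, 0, 0.085, 0, 0, 0], [0, 0, 0.1, 0, 0, 0], [0, 0, 0.11, 0, 0, 0], [0, 0, 0.117, 0, 0, 0], [0, 0, 0.117, 0, 0, 0], [0, 0, 0.117, 0, 0, 0]]])

```text
t: 32.15
eef_pos: [462.4, 223.8, 103.2]
tcp_rot: [2.791, 0.003, 0.001]
ft_force: [0.6, -0.3, 0.1]
opening: 0.297
```

No contact so far. Next I'll close on the sleeve and lift straight up.

>>> send_rows(moves=[[[0, 0, 0, 0, 0, 0], [0, 0, 0, 0, 0, 0], [0, 0, 0, 0, 0, 0], [0, 0, 0, 0, 0, 0], [0, 0, 0, 0, 0, 0]]], grip=1)

```text
t: 32.57
eef_pos: [462.4, 223.8, 103.4]
tcp_rot: [2.791, 0.002, 0.001]
ft_force: [0.2, 1.0, 0.1]
opening: 0.205
```

>>> send_rows(moves=[[[0, -0.01, -0.04, 0, 0, 0], [0, -0.03, -0.1, 0, 0, 0], [0, -0.06, -0.2, 0, 0, 0], [0, -0.1, -0.3, 0, 0, 0], [0, -0.13, -0.4, 0, 0, 0], [0, -0.13, -0.4, 0, 0, 0]]])

```text
t: 33.07
eef_pos: [463.7, 304.9, 206.6]
tcp_rot: [2.796, -0.003, 0.003]
ft_force: [0.2, -0.4, -0.5]
opening: 0.203
```

```bash
python3 - <<'E'
from h import *
s_=env.state();print(s_['eef_pos'],s_['tcp_rot'],s_['joints'],s_['opening'],tt(520,-70,200,0,0))
s=snap('side')
p=proj(s,s_['eef_pos'])[0].astype(int);print(p)
x0,y0=max(p[0]-60,0),max(p[1]-50,0)
b=cv2.resize(s['image'][y0:y0+100,x0:x0+130],None,fx=5,fy=5,interpolation=cv2.INTER_CUBIC)
cv2.imwrite('pics/c8.png',b[:,:,::-1])
E
```

```text
[463.73852992 304.86486541 206.63862233] [ 2.79569088e+00 -3.09467521e-03  2.53761649e-03] [ 0.59713149  0.4990141   1.63866672 -0.305956    1.21640863  0.73276807] 0.20272795918674003 (array([0.1843, 1.1683, 0.4452]), array([ 0.2202, -0.0022,  0.0013]))
[231 112]
```

View pics/c8.png

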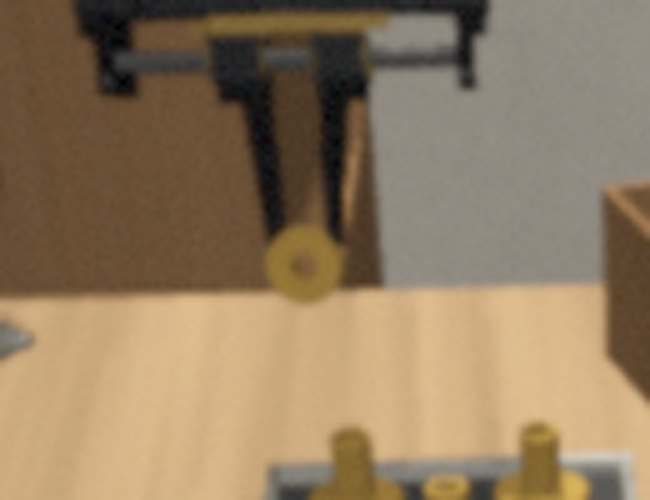

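```bash
python3 -c "
from h import *
print(tt(495,110,230,0,20))"
```

```text
(array([0.105 , 0.6345, 0.1389]), array([ 0.4437, -0.0005,  0.0015]))
```

>>> send_rows(moves=[[[0.105, 0.634, 0.139, 0.07, 0, 0], [0.105, 0.634, 0.139, 0.14, 0, 0], [0.105, 0.634, 0.139, 0.21, 0, 0], [0.105, 0.634, 0.139, 0.28, 0, 0], [0.105, 0.634, 0.139, 0.35, 0, 0], [0.105, 0.634, 0.139, 0.42, 0, 0], [0.105, 0.634, 0.139, 0.444, 0, 0], [0.105, 0.634, 0.139, 0.444, 0, 0]]])

```text
t: 33.78
eef_pos: [493.7, 105.7, 227.1]
tcp_rot: [-2.793, 0.006, -0.005]
ft_force: [-0.9, 0.8, -0.9]
opening: 0.202
```

```bash
python3 -c "
from h import *
s=env.state();print(s['eef_pos'],s['tcp_rot'],s['joints'])
print(tt(530,-75,130,0,60))"
```

```text
[493.71041996 105.72814855 227.09163136] [-2.79270293  0.00555604 -0.00497189] [-0.10219625  0.32098629  1.88473745  0.41107709  1.01634638 -0.3289834 ]
(array([0.1258, 0.676 , 0.0978]), array([ 0.4445,  0.0007, -0.0048]))
```

>>> send_rows(moves=[[[0.126, 0.676, 0.098, 0.07, 0, 0], [0.126, 0.676, 0.098, 0.14, 0, 0], [0.126, 0.676, 0.098, 0.21, 0, 0], [0.126, 0.676, 0.098, 0.28, 0, 0], [0.126, 0.676, 0.098, 0.35, 0, 0], [0.126, 0.676, 0.098, 0.42, 0, 0], [0.126, 0.676, 0.098, 0.444, 0, -0.005], [0.126, 0.676, 0.098, 0.444, 0, -0.005], [0.126, 0.676, 0.098, 0.444, 0, -0.005]]])

```text
t: 34.53
eef_pos: [531.3, -71.5, 130.6]
tcp_rot: [-2.099, 0.002, 0.008]
ft_force: [0.2, 0.0, -0.5]
opening: 0.204
```

```bash
python3 - <<'E'
from h import *
s_=env.state();print(s_['eef_pos'],s_['tcp_rot'],s_['joints'],s_['opening'],tt(530,-75,50,0,60))
s=snap('side');r=snap('top')
p=proj(s,s_['eef_pos'])[0].astype(int);q=proj(r,s_['eef_pos'])[0].astype(int);print(p,q)
x0,y0=p[0]-80,p[1]-60
b=cv2.resize(s['image'][y0:y0+130,x0:x0+130],None,fx=3,fy=3,interpolation=cv2.INTER_CUBIC)
x0,y0=q[0]-50,q[1]-80
a=cv2.resize(r['image'][y0:y0+130,x0:x0+130],None,fx=3,fy=3,interpolation=cv2.INTER_CUBIC)
cv2.imwrite('pics/c9.png',np.hstack([b,a])[:,:,::-1])
E
```

```text
[531.30649727 -71.48806247 130.60217458] [-2.09897591e+00  1.97414757e-03  7.66885920e-03] [-0.61948856  0.75835704  1.76113086  0.78007807  1.45685276 -1.07407794] 0.20365245558071812 (array([-0.0039,  0.238 ,  0.1253]), array([0.0029, 0.0049, 0.0014]))
[264 235] [349 299]
```

View pics/c9.png

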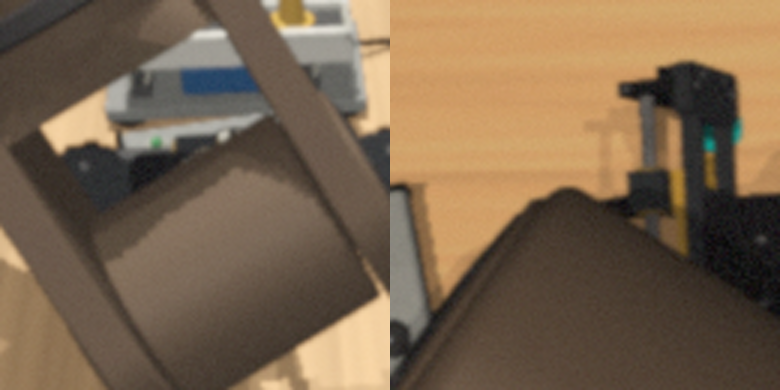

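```bash
python3 -c "
from h import *
print(tt(500,-45,90,0,60),tt(500,-45,36,0,60))"
```

```text
(array([-0.1051,  0.0768,  0.1463]), array([0.0035, 0.0044, 0.0034])) (array([-0.1053,  0.2322,  0.2371]), array([0.0035, 0.0044, 0.0034]))
```

>>> send_rows(moves=[[[-0.105, 0.077, 0.146, 0, 0, 0], [-0.105, 0.077, 0.146, 0, 0.004, 0.003], [-0.105, 0.13, 0.18, 0.003, 0.004, 0.003], [-0.105, 0.18, 0.21, 0.003, 0.004, 0.003], [-0.105, 0.21, 0.223, 0.003, 0.004, 0.003], [-0.105, 0.232, 0.237, 0.003, 0.004, 0.003], [-0.105, 0.232, 0.237, 0.003, 0.004, 0.003], [-0.105, 0.232, 0.237, 0.003, 0.004, 0.003]]])

```text
t: 35.3
eef_pos: [500.6, -45.6, 36.3]
tcp_rot: [-2.093, -0.001, -0.001]
ft_force: [0.4, 0.0, -0.1]
opening: 0.202
```

>>> send_rows(moves=[[[0, 0.006, 0.0033, 0, 0, 0], [0, 0.0115, 0.0067, 0, 0, 0], [0, 0.0115, 0.0067, 0, 0, 0]]])

```text
t: 35.55
eef_pos: [500.5, -45.9, 32.0]
tcp_rot: [-2.093, -0.002, -0.001]
ft_force: [0.3, 0.0, -1.4]
opening: 0.204
```

>>> send_rows(moves=[[[0, 0.0058, 0.0033, 0, 0, 0], [0, 0.0058, 0.0033, 0, 0, 0]]])

```text
t: 35.72
eef_pos: [500.6, -45.8, 30.7]
tcp_rot: [-2.091, -0.002, -0.001]
ft_force: [0.0, -1.6, 7.1]
opening: 0.201
```

>>> send_rows(moves=[[[0, 0.0058, 0.0033, 0, 0, 0], [0, 0.0058, 0.0033, 0, 0, 0]]])

```text
t: 35.88
eef_pos: [500.6, -45.6, 30.2]
tcp_rot: [-2.088, -0.003, -0.002]
ft_force: [-1.3, -4.8, 21.5]
opening: 0.201
```

>>> send_rows(moves=[[[0, -0.0058, -0.0033, 0, 0, 0], [0, -0.0058, -0.0033, 0, 0, 0]]])

```text
t: 36.05
eef_pos: [500.6, -45.9, 30.7]
tcp_rot: [-2.092, -0.002, -0.002]
ft_force: [-0.6, -2.6, 7.5]
opening: 0.201
```

>>> send_rows(moves=[[[0, 0, 0, 0, 0, 0], [0, 0, 0, 0, 0, 0], [0, 0, 0, 0, 0, 0], [0, 0, 0, 0, 0, 0], [0, 0, 0, 0, 0, 0], [0, 0, 0, 0, 0, 0]]], grip=0.3)

```text
t: 36.55
eef_pos: [500.4, -45.7, 29.7]
tcp_rot: [-2.092, -0.001, -0.001]
ft_force: [0.4, 0.4, -0.8]
opening: 0.351
```

>>> send_rows(moves=[[[0, 0, -0.1, 0, 0, 0], [0, 0, -0.2, 0, 0, 0], [0, 0, -0.3, 0, 0, 0], [0, 0, -0.4, 0, 0, 0], [0, 0, -0.4, 0, 0, 0]]])

```text
t: 36.97
eef_pos: [501.3, -153.9, 91.5]
tcp_rot: [-2.096, -0.005, -0.004]
ft_force: [0.1, -0.1, -0.4]
opening: 0.347
```

```bash
python3 - <<'E'
from h import *
s=env.state();print(s['eef_pos'],s['tcp_rot'],s['joints'])
r=snap('top')
for b in bush(r): print(np.round(b[:3],1),b[3])
print(tt(490,-180,230,-np.pi/2,0), tt(490,-180,230,0,0))
E
```

```text
[ 501.29804542 -153.93947784   91.48053054] [-2.09617134 -0.00510637 -0.00360453] [-0.75779596  0.83520222  1.7223658   0.68804433  1.47784903 -1.16001852]
[475.8 316.7  49.1] [153.23529412 333.38235294]
[499.9 -54.1  32. ] [337.99038462 319.01923077]
[525.5 257.6  43.5] [183.14285714 307.75892857]
[574.7 205.4  35.9] [208.54891304 284.23369565]
[574.3 316.9  49.2] [155.575      283.99166667]
(array([-0.0339, -0.3561, -0.3142]), array([-0.5214,  0.5165,  0.8986])) (array([-0.0339, -0.3561, -0.3142]), array([-0.6665, -0.0032, -0.0007]))
```

>>> send_rows(moves=[[[-0.034, -0.1, -0.2, -0.035, 0.034, 0.06], [-0.034, -0.2, -0.314, -0.07, 0.069, 0.12], [-0.034, -0.356, -0.314, -0.104, 0.103, 0.18], [-0.034, -0.356, -0.314, -0.139, 0.138, 0.24], [-0.034, -0.356, -0.314, -0.174, 0.172, 0.3], [-0.034, -0.356, -0.314, -0.209, 0.207, 0.36], [-0.034, -0.356, -0.314, -0.243, 0.241, 0.42], [-0.034, -0.356, -0.314, -0.278, 0.275, 0.479], [-0.034, -0.356, -0.314, -0.313, 0.31, 0.539], [-0.034, -0.356, -0.314, -0.348, 0.344, 0.599], [-0.034, -0.356, -0.314, -0.382, 0.379, 0.659], [-0.034, -0.356, -0.314, -0.417, 0.413, 0.719]]])

```text
t: 38.02
eef_pos: [489.4, -177.4, 228.8]
tcp_rot: [-2.96, 0.138, -1.277]
ft_force: [0.7, -0.8, 0.0]
opening: 0.352
```

```bash
python3 -c "
from h import *
s=env.state();print(s['eef_pos'],s['tcp_rot'])
print(tt(500,-54,120,-np.pi/2,0))"
```

```text
[ 489.40039425 -177.37341091  228.7813146 ] [-2.96004271  0.13798522 -1.27733786]
(array([-0.3299, -0.0759,  0.4327]), array([-0.1017,  0.1039,  0.178 ]))
```

>>> send_rows(moves=[[[-0.33, -0.076, 0.433, -0.033, 0.034, 0.06], [-0.33, -0.076, 0.433, -0.066, 0.068, 0.12], [-0.33, -0.076, 0.433, -0.1017, 0.104, 0.178], [-0.33, -0.076, 0.433, -0.1017, 0.104, 0.178], [-0.33, -0.076, 0.433, -0.1017, 0.104, 0.178], [-0.33, -0.076, 0.433, -0.1017, 0.104, 0.178], [-0.33, -0.076, 0.433, -0.1017, 0.104, 0.178]]], grip=0.1)

```text
t: 38.6
eef_pos: [499.2, -52.7, 119.2]
tcp_rot: [3.14, 0.003, -1.563]
ft_force: [-0.6, -0.4, 0.3]
opening: 0.449
```

```bash
python3 -c "
from h import *
s=env.state();print(s['eef_pos'],s['tcp_rot'])
print(tt(500,-54,18,-np.pi/2,0))"
```

```text
[499.22096611 -52.68622992 119.20224929] [ 3.14017029e+00  3.11449173e-03 -1.56278004e+00]
(array([ 0.0055, -0.003 ,  0.3373]), array([0.0009, 0.002 , 0.0051]))
```

>>> send_rows(moves=[[[0.0055, -0.003, 0.1, 0, 0, 0.005], [0.0055, -0.003, 0.2, 0, 0.002, 0.005], [0.0055, -0.003, 0.27, 0, 0.002, 0.005], [0.0055, -0.003, 0.31, 0, 0.002, 0.005], [0.0055, -0.003, 0.33, 0, 0.002, 0.005], [0.0055, -0.003, 0.337, 0, 0.002, 0.005], [0.0055, -0.003, 0.337, 0, 0.002, 0.005], [0.0055, -0.003, 0.337, 0, 0.002, 0.005]]])

```text
t: 39.27
eef_pos: [501.7, -56.4, 20.4]
tcp_rot: [-3.138, -0.001, -1.575]
ft_force: [-0.3, 0.3, 0.1]
opening: 0.447
```

>>> send_rows(moves=[[[0, 0, 0, 0, 0, 0], [0, 0, 0, 0, 0, 0], [0, 0, 0, 0, 0, 0], [0, 0, 0, 0, 0, 0], [0, 0, 0, 0, 0, 0]]], grip=1)

```text
t: 39.68
eef_pos: [501.4, -56.1, 19.8]
tcp_rot: [-3.139, -0.001, -1.574]
ft_force: [-0.4, -0.5, 4.0]
opening: 0.202
```

```bash
python3 -c "
from h import *
s=env.state();print(s['eef_pos'],s['tcp_rot'],s['opening'])
print(tt(478,182.6,115.5,-np.pi/2,0))"
```

```text
[501.37861986 -56.0608419   19.79462826] [-3.13927302e+00 -1.31883089e-03 -1.57430839e+00] 0.20198967719176236
(array([-0.7948,  0.08  , -0.3203]), array([-0.0015, -0.0008, -0.0022]))
```

>>> send_rows(moves=[[[0, 0, -0.13, 0, 0, 0], [0, 0, -0.26, 0, 0, 0], [0, 0, -0.39, 0, 0, 0], [-0.1, 0.01, -0.4, 0, 0, 0], [-0.795, 0.08, -0.4, 0, 0, 0], [-0.795, 0.08, -0.4, 0, 0, 0], [-0.795, 0.08, -0.4, 0, 0, 0], [-0.795, 0.08, -0.4, 0, 0, 0], [-0.795, 0.08, -0.4, 0, 0, 0], [-0.795, 0.08, -0.4, 0, 0, 0], [-0.795, 0.08, -0.4, 0, 0, 0], [-0.795, 0.08, -0.36, 0, 0, 0]]])

```text
t: 40.68
eef_pos: [478.5, 182.9, 128.4]
tcp_rot: [-3.137, -0.001, -1.573]
ft_force: [0.2, 0.3, -0.1]
opening: 0.201
```

>>> send_rows(moves=[[[0, 0, 0.02, 0, 0, 0], [0, 0, 0.03, 0, 0, 0], [0, 0, 0.034, 0, 0, 0], [0, 0, 0.034, 0, 0, 0], [0, 0, 0.034, 0, 0, 0]]])

```text
t: 41.1
eef_pos: [478.2, 182.2, 117.2]
tcp_rot: [-3.14, -0.001, -1.575]
ft_force: [0.3, 0.0, -0.8]
opening: 0.202
```

>>> send_rows(moves=[[[0, 0, 0.01, 0, 0, 0], [0, 0, 0.015, 0, 0, 0], [0, 0, 0.02, 0, 0, 0], [0, 0, 0.025, 0, 0, 0], [0, 0, 0.025, 0, 0, 0], [0, 0, 0.025, 0, 0, 0]]])

```text
t: 41.6
eef_pos: [477.9, 182.7, 109.4]
tcp_rot: [-3.14, -0.001, -1.574]
ft_force: [0.0, 0.5, -0.3]
opening: 0.202
```

>>> send_rows(moves=[[[0, 0, 0.005, 0, 0, 0], [0, 0, 0.01, 0, 0, 0], [0, 0, 0.0137, 0, 0, 0], [0, 0, 0.0137, 0, 0, 0]]])

```text
t: 41.93
eef_pos: [477.8, 182.6, 105.1]
tcp_rot: [-3.14, -0.001, -1.574]
ft_force: [0.4, 1.2, -1.0]
opening: 0.201
```

>>> send_rows(moves=[[[0, 0, 0, 0, 0, 0], [0, 0, 0, 0, 0, 0], [0, 0, 0, 0, 0, 0], [0, 0, 0, 0, 0, 0], [0, 0, 0, 0, 0, 0]]], grip=0.3)

```text
t: 42.35
eef_pos: [478.0, 182.6, 105.5]
tcp_rot: [-3.14, -0.001, -1.574]
ft_force: [-0.8, 0.3, 0.2]
opening: 0.349
```

>>> send_rows(moves=[[[0, 0, -0.05, 0, 0, 0], [0, 0, -0.1, 0, 0, 0], [0, 0, -0.2, 0, 0, 0], [0.2, 0, -0.3, 0, 0, 0], [0.9, 0.1, -0.45, 0, 0, 0], [0.9, 0.1, -0.45, 0, 0, 0], [0.9, 0.1, -0.45, 0, 0, 0], [0.9, 0.1, -0.45, 0, 0, 0], [0.9, 0.1, -0.45, 0, 0, 0], [0.9, 0.1, -0.45, 0, 0, 0], [0.9, 0.1, -0.45, 0, 0, 0]]])

```text
t: 43.27
eef_pos: [446.7, -91.5, 242.1]
tcp_rot: [-3.137, -0.003, -1.578]
ft_force: [0.4, -0.2, 0.0]
opening: 0.353
```

```bash
python3 b.py; python3 - <<'E'
from h import *
s=env.state();print(s['eef_pos'],s['tcp_rot'],s['joints'])
ya=np.radians(-16-90)
print(tt(437,-366,270,ya)); print(tt(437,-366,270,np.radians(-16)))
E
```

```text
[474.7 205.8  36.3] [207.875  333.9904] [-0.9865 -0.083   0.7429]
[475.9 316.6  49.2] [152.6397 333.9926] [-1.3559 -0.0842  0.7422]
[525.5 257.7  43.4] [182.7629 308.2543] [-1.1606 -0.2512  0.7431]
[574.3 204.9  35.4] [209.994  283.1131] [-0.9859 -0.4153  0.744 ]
[574.3 316.4  49. ] [155.575 283.745] [-1.3576 -0.4122  0.7433]
[446.6611 -89.497  241.332 ] [-0.3425  0.2257  1.9317 -0.0008  0.9803  1.2366]
[446.66112588 -89.49701784 241.33197394] [-3.13817655e+00 -1.86503441e-03 -1.57869542e+00] [-3.42549037e-01  2.25737053e-01  1.93172141e+00 -7.69969523e-04
  9.80295180e-01  1.23657067e+00]
(array([ 0.9221,  0.0246, -0.0939]), array([-0.0023, -0.0009,  0.1728]))
(array([ 0.9221,  0.0246, -0.0939]), array([-0.0011, -0.0024, -0.8272]))
```

>>> send_rows(moves=[[[0.922, 0.0246, -0.094, 0, 0, -0.075], [0.922, 0.0246, -0.094, 0, 0, -0.15], [0.922, 0.0246, -0.094, 0, 0, -0.225], [0.922, 0.0246, -0.094, 0, 0, -0.3], [0.922, 0.0246, -0.094, 0, 0, -0.375], [0.922, 0.0246, -0.094, 0, 0, -0.45], [0.922, 0.0246, -0.094, 0, 0, -0.525], [0.922, 0.0246, -0.094, 0, 0, -0.6], [0.922, 0.0246, -0.094, 0, 0, -0.675], [0.922, 0.0246, -0.094, 0, 0, -0.75], [0.922, 0.0246, -0.094, 0, 0, -0.827], [0.922, 0.0246, -0.094, 0, 0, -0.827]]], grip=-0.2)

```text
t: 44.32
eef_pos: [438.9, -362.6, 268.6]
tcp_rot: [3.142, -0.001, -0.269]
ft_force: [-0.3, 1.2, 0.8]
opening: 0.603
```

```bash
python3 - <<'E'
from h import *
s=env.state();print(s['eef_pos'],s['tcp_rot'],s['joints'])
print(tt(437,-366,125,np.radians(-16)))
# dark handle mask in side view, top-face centroid
S=snap('side')
p=proj(S,[[437,-366,176],[437,-363,76]]);print(p)
b=cv2.resize(S['image'][330:470,140:260],None,fx=4,fy=4,interpolation=cv2.INTER_CUBIC)
r=snap('top');a=cv2.resize(r['image'][315:395,470:560],None,fx=4,fy=4,interpolation=cv2.INTER_CUBIC)
o=np.zeros((560,480+360,3),np.uint8);o[:,:480]=b;o[:320,480:]=a
cv2.imwrite('pics/c10.png',o[:,:800,::-1])
E
```

```text
[ 438.86862491 -362.64066047  268.62181361] [ 3.14152897e+00 -1.34562213e-03 -2.68879066e-01] [-8.06888294e-01  3.66742332e-01  1.63822134e+00  7.00161311e-04
  1.13544092e+00 -5.38304089e-01]
(array([-0.0037,  0.0124,  0.4787]), array([ 0.    , -0.0009,  0.0066]))
[[186.19941584 357.82696808]
 [198.24503957 403.90171148]]
```

View pics/c10.png

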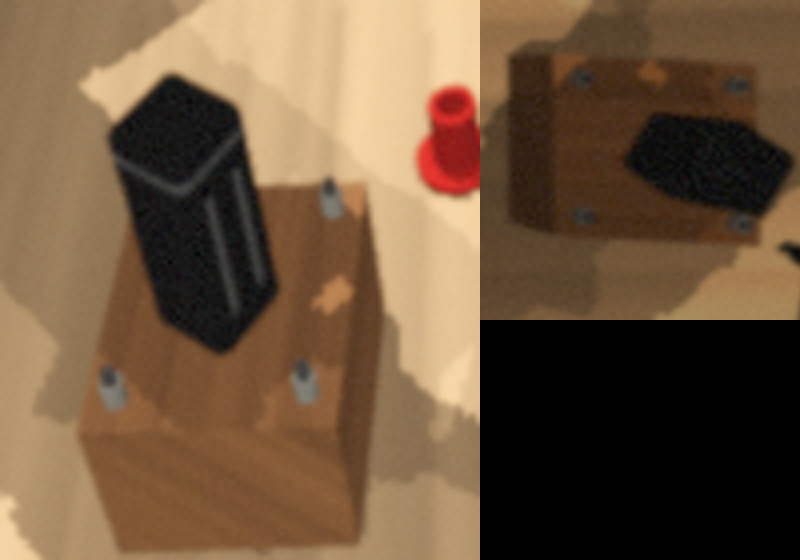

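```bash
python3 - <<'E'
from h import *
np.set_printoptions(precision=1,suppress=True)
S=snap('side');r=snap('top')
c=lambda u:(np.array(u)+.5)/4-.5+[140,330]
P=np.array([atz(S,c(u),176)[:2] for u in((172,74),(241,110),(181,190),(111,140))])
print(P,P.mean(0)); d=np.roll(P,-1,0)-P; print(np.linalg.norm(d,axis=1),np.degrees(np.arctan2(d[:,1],d[:,0]))%90)
ct=lambda u:(np.array(u)-[480,0]+.5)/4-.5+[470,315]
Q=np.array([atz(r,ct(u),176)[:2] for u in((740,120),(793,163),(763,216))]);print(Q,(Q[0]+Q[2])/2)
d=np.diff(Q,axis=0);print(np.degrees(np.arctan2(d[:,1],d[:,0]))%90,np.linalg.norm(d,axis=1))
B=np.array([atz(S,c(u),76)[:2] for u in((277,292),(222,353),(160,318))]);print(B,(B[0]+B[2])/2)
d=np.diff(B,axis=0);print(np.degrees(np.arctan2(d[:,1],d[:,0]))%90)
E
```

```text
[[ 430.9 -351. ]
 [ 453.  -366.4]
 [ 438.8 -393.3]
 [ 416.3 -373.9]] [ 434.8 -371.2]
[27.  30.4 29.7 27.2] [55.1 62.1 49.3 57.6]
[[ 452.7 -364.3]
 [ 435.7 -383.7]
 [ 415.3 -370.2]] [ 434.  -367.3]
[48.7 56.7] [25.8 24.4]
[[ 450.8 -362.4]
 [ 435.1 -383. ]
 [ 413.5 -368.5]] [ 432.2 -365.4]
[52.6 56. ]
```

The handle now stands turned, with its flats at about 55° (mod 90). Both views agree, and its centre is near (434,-367). I'll grip at yaw -35°.

```bash
python3 - <<'E'
from h import *
print(tt(434,-367,200,np.radians(-35)),tt(434,-367,125,np.radians(-35)))
E
```

```text
(array([-0.0118,  0.0167,  0.23  ]), array([ 1.000e-04, -1.300e-03,  2.118e-01])) (array([-0.0123,  0.0166,  0.48  ]), array([ 1.000e-04, -1.300e-03,  2.118e-01]))
```

>>> send_rows(moves=[[[-0.012, 0.0166, 0.05, 0, 0, 0.07], [-0.012, 0.0166, 0.1, 0, 0, 0.14], [-0.012, 0.0166, 0.15, 0, 0, 0.212], [-0.012, 0.0166, 0.22, 0, 0, 0.212], [-0.012, 0.0166, 0.29, 0, 0, 0.212], [-0.012, 0.0166, 0.36, 0, 0, 0.212], [-0.012, 0.0166, 0.42, 0, 0, 0.212], [-0.012, 0.0166, 0.46, 0, 0, 0.212], [-0.012, 0.0166, 0.48, 0, 0, 0.212], [-0.012, 0.0166, 0.48, 0, 0, 0.212]]])

```text
t: 45.35
eef_pos: [433.6, -367.1, 124.1]
tcp_rot: [-3.141, -0.0, -0.61]
ft_force: [-1.3, 0.5, -0.4]
opening: 0.6
```

>>> send_rows(moves=[[[0, 0, 0, 0, 0, 0], [0, 0, 0, 0, 0, 0], [0, 0, 0, 0, 0, 0], [0, 0, 0, 0, 0, 0], [0, 0, 0, 0, 0, 0], [0, 0, 0, 0, 0, 0]]], grip=1)

```text
t: 45.85
eef_pos: [433.9, -367.7, 125.7]
tcp_rot: [3.142, -0.003, -0.608]
ft_force: [-0.2, 0.0, 5.0]
opening: 0.312
```

>>> send_rows(moves=[[[0, 0, -0.05, 0, 0, 0], [0, 0, -0.12, 0, 0, 0], [0, 0, -0.2, 0, 0, 0], [0, 0, -0.3, 0, 0, 0], [0, 0, -0.37, 0, 0, 0], [0, 0, -0.37, 0, 0, 0], [0, 0, -0.37, 0, 0, 0]]])

```text
t: 46.43
eef_pos: [433.6, -367.5, 236.6]
tcp_rot: [3.141, -0.004, -0.608]
ft_force: [-0.2, 0.4, -1.6]
opening: 0.314
```

```bash
python3 - <<'E'
from h import *
s=env.state();print(s['eef_pos'],s['tcp_rot'],s['joints'],s['opening'],s['ft_force'])
S=snap('side')
e=s['eef_pos'];p=proj(S,[[e[0],e[1],e[2]-119],[e[0],e[1],e[2]-105]]);print(p)
# blade width predicted for both cases
for a in (s['tcp_rot'][2],s['tcp_rot'][2]+np.pi/2):
    d=7*np.array([np.cos(a),np.sin(a),0]);t=e-[0,0,115];print(np.degrees(a),(proj(S,t+d)-proj(S,t-d)))
x0,y0=p[0].astype(int)-[60,70]
b=cv2.resize(S['image'][y0:y0+100,x0:x0+120],None,fx=6,fy=6,interpolation=cv2.INTER_CUBIC)
cv2.imwrite('pics/c11.png',b[:,:,::-1]);print(x0,y0)
E
```

```text
[ 433.55641046 -367.48422285  236.58154048] [ 3.14133626 -0.0036951  -0.60834349] [-8.19558581e-01  3.94702438e-01  1.68514556e+00  6.01290235e-04
  1.05807800e+00 -2.11508616e-01] 0.3139458420693263 [-0.24667397  0.41294036 -1.59476196]
[[190.49101116 388.36842532]
 [188.79943652 381.67280993]]
-34.85551456296247 [[8.56138974 4.76581664]]
55.14448543703753 [[ 7.54891087 -8.38048923]]
130 318
```

View pics/c11.png

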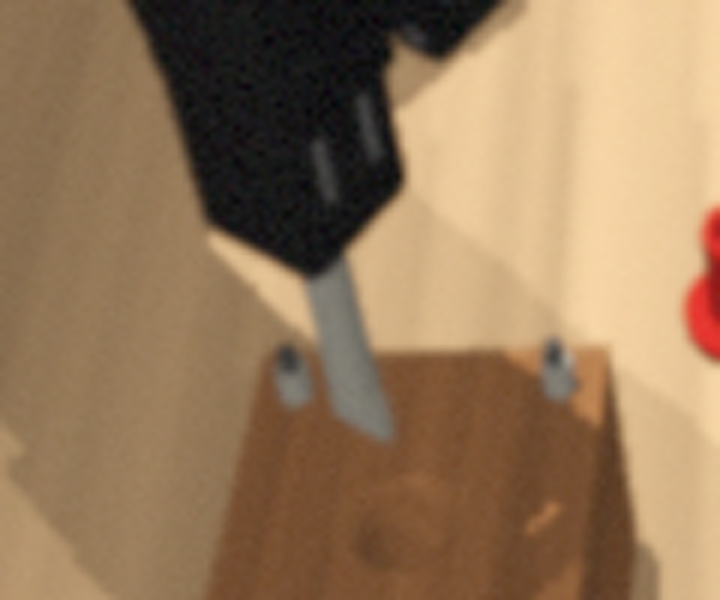

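The blade's tip line runs from crop (332,410) to (392,440), so the blade width lies along the jaw axis (yaw -35°). I'll refine the selector position next.

```bash
cat > sel.py <<'E'
from h import *
np.set_printoptions(precision=2,suppress=True)
R={c:snap(c) for c in('top','side')}
G={}
for c in R:
    p=proj(R[c],[525,50.7,72])[0]; x0,y0=(p-20).astype(int)
    k=cv2.resize(R[c]['image'][y0:y0+40,x0:x0+40],None,fx=10,fy=10,interpolation=cv2.INTER_CUBIC)
    g=cv2.cvtColor(k,cv2.COLOR_RGB2GRAY); _,m=cv2.threshold(g,0,255,cv2.THRESH_OTSU) 
    dark=(g<75).astype(np.uint8)
    # disc = region enclosed by the dark bezel containing centre
    cs,h=cv2.findContours(dark,cv2.RETR_CCOMP,cv2.CHAIN_APPROX_NONE)
    ct=(p-[x0,y0]+.5)*10-.5
    best=None
    for q in cs:
        if len(q)>60 and cv2.pointPolygonTest(q,tuple(map(float,ct)),False)>=0:
            e=cv2.fitEllipse(cv2.convexHull(q)); print(c,'ellipse',(np.array(e[0])+.5)/10-.5+[x0,y0],np.array(e[1])/10,e[2])
            best=e if best is None or e[1][0]<best[1][0] else best
    if best: G[c]=(np.array(best[0])+.5)/10-.5+[x0,y0]; print(c,G[c],atz(R[c],G[c],72))
if len(G)==2: print(tri(R['top'],G['top'],R['side'],G['side']))
# slot direction in top: dark line inside disc
c='top';r=R[c]
P=[]
cen=atz(r,G.get(c,proj(r,[525,50.7,72])[0]),72)[:2]
best=[]
for a in np.radians(np.arange(0,180,1)):
    for o in np.arange(-3,3.1,.5):
        d=np.array([np.cos(a),np.sin(a)]);n=np.array([-d[1],d[0]])
        pts=np.array([[*(cen+t*d+o*n),72] for t in np.linspace(-12,12,25)])
        uv=proj(r,pts).astype(np.float32)
        v=cv2.remap(cv2.cvtColor(r['image'],cv2.COLOR_RGB2GRAY),uv[:,0].reshape(1,-1),uv[:,1].reshape(1,-1),cv2.INTER_LINEAR).mean()
        best.append((v,np.degrees(a),o))
best.sort();print(best[:6])
s=env.state()
print(tt(525,-110,215,np.radians(99.5)),s['t'])
E
python3 sel.py
```

```text
top ellipse [282.54 306.07] [25.6  26.05] 21.806344985961914
top ellipse [282.29 306.11] [19.27 19.47] 31.700878143310547
top [282.29 306.11] [523.78  51.13  72.  ]
[(np.float64(74.52), np.float64(99.0), np.float64(0.0)), (np.float64(74.52), np.float64(100.0), np.float64(0.0)), (np.float64(74.72), np.float64(101.0), np.float64(0.0)), (np.float64(74.8), np.float64(98.0), np.float64(0.0)), (np.float64(75.04), np.float64(102.0), np.float64(0.0)), (np.float64(75.32), np.float64(100.0), np.float64(-0.5))]
(array([-0.24, -0.88,  0.07]), array([-0.  , -0.  , -1.49])) 46.5833
```

>>> send_rows(moves=[[[-0.12, -0.44, 0, 0, 0, -0.075], [-0.24, -0.88, 0, 0, 0, -0.15], [-0.24, -0.88, 0, 0, 0, -0.225], [-0.24, -0.88, 0, 0, 0, -0.3], [-0.24, -0.88, 0, 0, 0, -0.375], [-0.24, -0.88, 0, 0, 0, -0.45], [-0.24, -0.88, 0, 0, 0, -0.525], [-0.24, -0.88, 0, 0, 0, -0.6], [-0.24, -0.88, 0, 0, 0, -0.675], [-0.24, -0.88, 0, 0, 0, -0.75], [-0.24, -0.88, 0, 0, 0, -0.825], [-0.24, -0.88, 0, 0, 0, -0.9]]])

```text
t: 47.58
eef_pos: [525.0, -109.4, 234.6]
tcp_rot: [-3.142, 0.001, 0.811]
ft_force: [1.3, 0.1, -1.2]
opening: 0.317
```

```bash
python3 -c "
from h import *
s=env.state();print(s['eef_pos'],s['tcp_rot'])
print(tt(524.4,51,215,np.radians(99.5)))"
```

```text
[ 524.97252159 -109.42642162  234.57725648] [-3.14151272e+00  6.16730336e-04  8.11408284e-01]
(array([ 0.3866, -0.3695,  0.065 ]), array([-2.00e-04,  3.00e-04, -5.89e-01]))
```

>>> send_rows(moves=[[[0.387, -0.37, 0, 0, 0, -0.075], [0.387, -0.37, 0, 0, 0, -0.15], [0.387, -0.37, 0, 0, 0, -0.225], [0.387, -0.37, 0, 0, 0, -0.3], [0.387, -0.37, 0, 0, 0, -0.375], [0.387, -0.37, 0, 0, 0, -0.45], [0.387, -0.37, 0, 0, 0, -0.525], [0.387, -0.37, 0.03, 0, 0, -0.589], [0.387, -0.37, 0.065, 0, 0, -0.589], [0.387, -0.37, 0.065, 0, 0, -0.589]]])

```text
t: 48.42
eef_pos: [524.7, 51.0, 213.6]
tcp_rot: [-3.139, 0.001, 1.731]
ft_force: [-0.6, -0.2, -1.9]
opening: 0.313
```

```bash
python3 - <<'E'
from h import *
np.set_printoptions(precision=3,suppress=True)
s=env.state();print(s['eef_pos'],s['tcp_rot'],s['joints'])
print(tt(524.4,51,200,np.radians(99.5)))
S=snap('side');e=s['eef_pos']
f=lambda q:(np.array(proj(S,q)[0])-[x0,y0]+.5)*10-.5
x0,y0=proj(S,[525,51,85])[0].astype(int)-[38,28]
print('tip pred',f([e[0],e[1],e[2]-119]),'slot pred',f([524.4,51,72]), 'per mm x',f([525.4,51,72])-f([524.4,51,72]))
b=cv2.resize(S['image'][y0:y0+56,x0:x0+76],None,fx=10,fy=10,interpolation=cv2.INTER_CUBIC)
cv2.imwrite('pics/c12.png',b[:,:,::-1])
E
```

```text
[524.667  50.988 213.589] [-3.139  0.001  1.731] [-0.028  0.364  1.807 -0.001  0.974 -1.758]
(array([ 0.   , -0.001,  0.045]), array([-0.002,  0.   , -0.004]))
tip pred [382.049 247.516] slot pred [386.981 337.904] per mm x [ 4.871 -0.227]
```

View pics/c12.png

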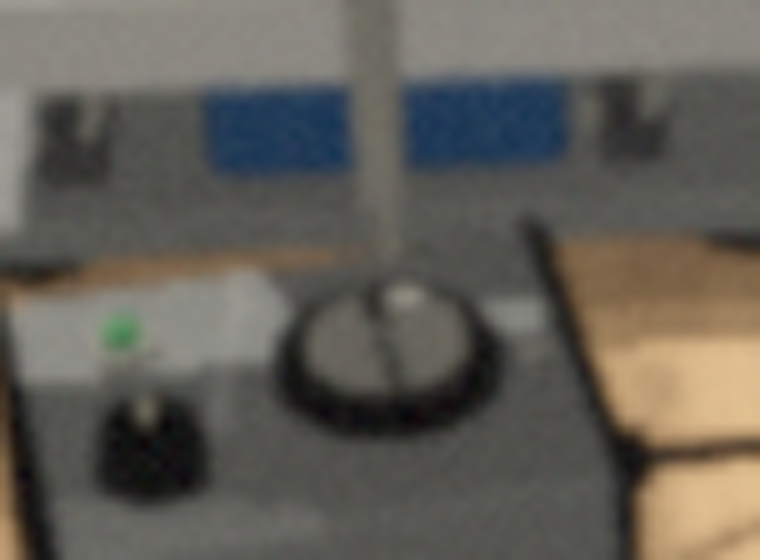

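The slot runs from crop (375,308) to (395,388) and the blade tip shows at about (390,252). That puts the blade about 1.7 mm too far in +x, so I'll correct it and descend gently.

```bash
python3 -c "
from h import *
s=env.state();print(s['eef_pos'],s['tcp_rot'])
c=dict(s);
print(tt(523.0,51,195,np.radians(99.5)))"
```

```text
[525.05355601  50.90669254 214.62913299] [-3.13962785e+00  8.02849908e-04  1.72988193e+00]
(array([ 0.0014, -0.0066,  0.0654]), array([-0.0013,  0.0005, -0.0043]))
```

>>> send_rows(moves=[[[0.001, -0.006, 0.02, 0, 0, -0.004], [0.001, -0.006, 0.04, 0, 0, -0.004], [0.001, -0.006, 0.055, 0, 0, -0.004], [0.001, -0.006, 0.065, 0, 0, -0.004], [0.001, -0.006, 0.065, 0, 0, -0.004]]])

```text
t: 48.88
eef_pos: [523.8, 50.9, 196.1]
tcp_rot: [3.141, 0.001, 1.737]
ft_force: [0.2, 0.7, -1.2]
opening: 0.314
```

>>> send_rows(moves=[[[0, 0, 0.006, 0, 0, 0], [0, 0, 0.012, 0, 0, 0], [0, 0, 0.018, 0, 0, 0], [0, 0, 0.018, 0, 0, 0], [0, 0, 0.018, 0, 0, 0]]])

```text
t: 49.3
eef_pos: [524.0, 50.9, 191.4]
tcp_rot: [3.14, 0.001, 1.737]
ft_force: [0.9, 0.0, -1.0]
opening: 0.316
```

>>> send_rows(moves=[[[0, 0, 0.005, 0, 0, 0], [0, 0, 0.0067, 0, 0, 0], [0, 0, 0.0067, 0, 0, 0]]])

```text
t: 49.55
eef_pos: [524.0, 50.9, 189.3]
tcp_rot: [3.14, 0.001, 1.737]
ft_force: [1.4, -0.1, -0.7]
opening: 0.315
```

>>> send_rows(moves=[[[0, 0, 0.005, 0, 0, 0], [0, 0, 0.0067, 0, 0, 0], [0, 0, 0.0067, 0, 0, 0]]])

```text
t: 49.8
eef_pos: [524.0, 50.9, 187.2]
tcp_rot: [3.14, 0.001, 1.737]
ft_force: [0.3, -0.1, -1.9]
opening: 0.314
```

>>> send_rows(moves=[[[0, 0, 0.005, 0, 0, 0], [0, 0, 0.0075, 0, 0, 0], [0, 0, 0.0075, 0, 0, 0]]])

```text
t: 50.05
eef_pos: [524.0, 50.9, 184.9]
tcp_rot: [3.14, 0.001, 1.737]
ft_force: [0.7, 0.1, -0.2]
opening: 0.318
```

>>> send_rows(moves=[[[0.0003, 0, 0, 0, 0, 0.05], [0.0006, 0.0002, 0, 0, 0, 0.1], [0.001, 0.0004, 0, 0, 0, 0.16], [0.0013, 0.0005, 0, 0, 0, 0.22], [0.0016, 0.0006, 0, 0, 0, 0.28], [0.0019, 0.0008, 0, 0, 0, 0.33], [0.0019, 0.0008, 0, 0, 0, 0.33]]])

```text
t: 50.63
eef_pos: [523.6, 51.4, 184.9]
tcp_rot: [3.141, 0.001, 1.215]
ft_force: [-3.0, -1.1, -2.1]
opening: 0.316
```

```bash
python3 -c "
from h import *
s=env.state();print(s['eef_pos'],s['tcp_rot'],s['ft_force'],s['moment'])"
```

```text
[523.58325214  51.39322399 184.91358374] [3.14084508e+00 1.28891367e-03 1.21524367e+00] [-2.95718727 -1.06965741 -2.0997104 ] [-0.23294527  0.58598345  0.04280236]
```

>>> send_rows(moves=[[[0.0004, 0.0001, 0, 0, 0, 0.06], [0.0008, 0.0002, 0, 0, 0, 0.12], [0.001, 0.0003, 0, 0, 0, 0.18], [0.0014, 0.0004, 0, 0, 0, 0.24], [0.0017, 0.0005, 0, 0, 0, 0.3], [0.0019, 0.0006, 0, 0, 0, 0.36], [0.002, 0.0007, 0, 0, 0, 0.42], [0.002, 0.0007, 0, 0, 0, 0.42]]])

```text
t: 51.3
eef_pos: [524.1, 51.7, 185.0]
tcp_rot: [3.14, 0.0, 0.557]
ft_force: [-2.7, -2.8, -1.5]
opening: 0.313
```

>>> send_rows(moves=[[[0, 0, 0, 0, 0, 0.06], [0, 0, 0, 0, 0, 0.12], [0, 0, 0, 0, 0, 0.18], [0, 0, 0, 0, 0, 0.24], [0, 0, 0, 0, 0, 0.3], [0, 0, 0, 0, 0, 0.34], [0, 0, 0, 0, 0, 0.34]]])

```text
t: 51.88
eef_pos: [524.4, 51.7, 185.0]
tcp_rot: [3.14, -0.001, 0.027]
ft_force: [-1.9, -3.7, -2.3]
opening: 0.317
```

```bash
python3 -c "
from h import *
s=env.state();print(s['eef_pos'],s['tcp_rot'],s['ft_force'],s['moment'])"
```

```text
[524.40616907  51.69492598 184.98054248] [ 3.13976111e+00 -1.30267597e-03  2.70022541e-02] [-1.89439614 -3.74398451 -2.34003904] [-0.98529853  0.40549242  0.07216615]
```

>>> send_rows(moves=[[[0, 0, 0, 0, 0, 0.02], [0, 0, 0, 0, 0, 0.035], [0, 0, 0, 0, 0, 0.035], [0, 0, 0, 0, 0, 0.035]]])

```text
t: 52.22
eef_pos: [524.5, 51.8, 185.0]
tcp_rot: [3.14, -0.002, -0.027]
ft_force: [-2.3, -3.7, -3.7]
opening: 0.317
```

```bash
python3 -c "
from h import *
s=env.state();print(s['eef_pos'],s['tcp_rot'],s['ft_force'],s['moment'])"
```

```text
[524.46260426  51.7716139  185.00828211] [ 3.13999677e+00 -1.50087989e-03 -2.70621129e-02] [-2.32772018 -3.68935878 -3.70906218] [-1.37083976  0.4486749   0.09401132]
```

>>> send_rows(moves=[[[0, 0, 0, 0, 0, 0.015], [0, 0, 0, 0, 0, 0.028], [0, 0, 0, 0, 0, 0.028], [0, 0, 0, 0, 0, 0.028]]])

```text
t: 52.55
eef_pos: [524.5, 51.7, 185.0]
tcp_rot: [3.14, -0.002, -0.072]
ft_force: [-1.8, -4.8, -3.2]
opening: 0.316
```

```bash
python3 -c "
from h import *
s=env.state();print(s['eef_pos'],s['tcp_rot'],s['ft_force'],s['moment'])"
```

```text
[524.48416562  51.74307033 185.01064122] [ 3.14003806e+00 -1.66028969e-03 -7.24736755e-02] [-1.76852136 -4.84543162 -3.17536175] [-1.5736222   0.43743591  0.17449337]
```

The z moment climbed to 0.17 N·m, well above the 0.06 friction, so the selector is at its stop. I'll relax the tool within its play and lift straight out.

>>> send_rows(moves=[[[0, 0, 0, 0, 0, -0.03], [0, 0, 0, 0, 0, -0.06], [0, 0, 0, 0, 0, -0.06]]])

```text
t: 52.8
eef_pos: [524.7, 51.9, 185.2]
tcp_rot: [3.14, -0.002, 0.023]
ft_force: [-0.6, -4.0, -3.1]
opening: 0.313
```

>>> send_rows(moves=[[[0, 0, -0.02, 0, 0, 0], [0, 0, -0.05, 0, 0, 0], [0, 0, -0.1, 0, 0, 0], [0, 0, -0.18, 0, 0, 0], [0, 0, -0.18, 0, 0, 0]]])

```text
t: 53.22
eef_pos: [526.2, 52.5, 243.8]
tcp_rot: [3.141, -0.009, 0.019]
ft_force: [0.8, -0.7, -1.8]
opening: 0.312
```

```bash
python3 - <<'E'
from h import *
np.set_printoptions(precision=4,suppress=True)
s=env.state();print(s['eef_pos'],s['tcp_rot'],s['joints'],s['ft_force'])
print(tt(480,-190,240,np.radians(-35)))
S=snap('side')
# stand hole: dark spot on the stand top in side view
p=proj(S,[436,-363.5,76])[0];x0,y0=p.astype(int)-[25,20]
k=cv2.resize(S['image'][y0:y0+40,x0:x0+50],None,fx=14,fy=14,interpolation=cv2.INTER_CUBIC)
# selector check from side
q=proj(S,[524.4,51,72])[0];a0,b0=q.astype(int)-[20,16]
m=cv2.resize(S['image'][b0:b0+32,a0:a0+40],None,fx=10,fy=10,interpolation=cv2.INTER_CUBIC)
o=np.zeros((560,790,3),np.uint8);o[:560,:400]=k[:560,:400] if 0 else cv2.resize(k,(400,320),interpolation=cv2.INTER_AREA).repeat(1,0)[:560] if 0 else 0
o[:320,:400]=cv2.resize(k,(400,320));o[:312,405:785]=cv2.resize(m,(380,312))
r=snap('top');q=proj(r,[436,-363.5,76])[0];c0,d0=q.astype(int)-[30,17]
o[325:560,:400]=cv2.resize(r['image'][d0:d0+35,c0:c0+60],(400,235),interpolation=cv2.INTER_CUBIC)
print(x0,y0,c0,d0,p)
cv2.imwrite('pics/c13.png',o[:,:,::-1])
E
```

```text
[526.1878  52.5496 243.8447] [ 3.1411 -0.009   0.0191] [-0.0254  0.3282  1.7712 -0.0001  1.0332 -0.0444] [ 0.7623 -0.7207 -1.7646]
(array([-0.1695,  0.8054,  0.0117]), array([-0.0015, -0.0056,  0.4011]))
172 384 483 334 [197.4386 404.3007]
```

View pics/c13.png

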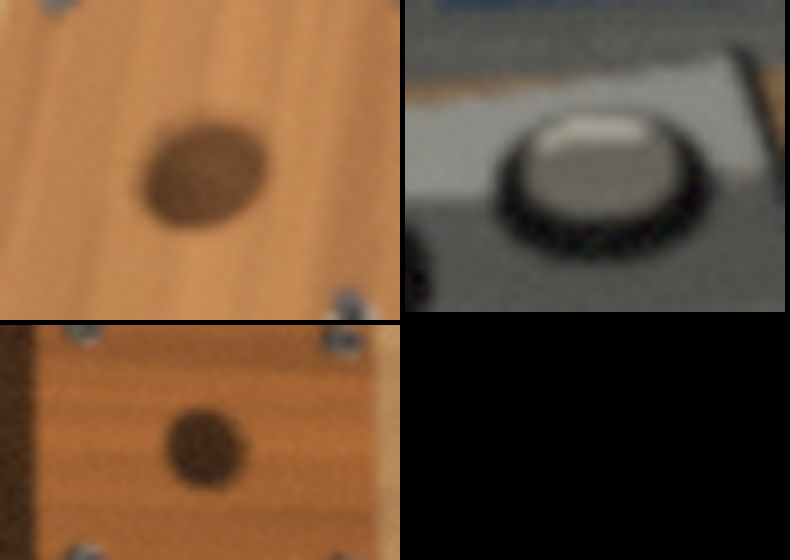

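```bash
python3 - <<'E'
from h import *
np.set_printoptions(precision=2,suppress=True)
S=snap('side');r=snap('top')
print(tri(r,[513.3,352.05],S,[197.2,405.4]),atz(r,[513.3,352.05],76),atz(S,[197.2,405.4],76))
# selector slot direction in top
g=cv2.cvtColor(r['image'],cv2.COLOR_RGB2GRAY);best=[]
for a in range(0,180,2):
  for o in np.arange(-3,3.1,.5):
    d=np.array([np.cos(np.radians(a)),np.sin(np.radians(a))]);n=np.array([-d[1],d[0]])
    uv=proj(r,[[*(np.array([523.8,51.1])+t*d+o*n),72] for t in np.linspace(-12,12,25)]).astype(np.float32)
    best.append((round(float(cv2.remap(g,uv[:,:1].T,uv[:,1:].T,cv2.INTER_LINEAR).mean()),1),a,o))
best.sort();print(best[:5],best[-1])
E
```

```text
(array([ 435.67, -364.09,   74.47]), np.float64(0.2555545526309583)) [ 435.88 -363.55   76.  ] [ 435.86 -365.11   76.  ]
[(62.6, 64, np.float64(-3.0)), (62.7, 66, np.float64(-3.0)), (62.7, 74, np.float64(1.5)), (62.7, 76, np.float64(1.5)), (62.7, 78, np.float64(1.5))] (67.4, 178, np.float64(3.0))
```

>>> send_rows(moves=[[[-0.17, 0.805, 0.012, 0, 0, 0.075], [-0.17, 0.805, 0.012, 0, 0, 0.15], [-0.17, 0.805, 0.012, 0, 0, 0.225], [-0.17, 0.805, 0.012, 0, 0, 0.3], [-0.17, 0.805, 0.012, 0, 0, 0.375], [-0.17, 0.805, 0.012, 0, 0, 0.4], [-0.17, 0.805, 0.012, 0, 0, 0.4], [-0.17, 0.805, 0.012, 0, 0, 0.4], [-0.17, 0.805, 0.012, 0, 0, 0.4]]])

```text
t: 54.17
eef_pos: [478.0, -190.1, 235.1]
tcp_rot: [-3.141, -0.001, -0.609]
ft_force: [0.1, 0.8, -1.6]
opening: 0.313
```

```bash
python3 - <<'E'
from h import *
np.set_printoptions(precision=2,suppress=True)
s=env.state();print(s['eef_pos'],s['tcp_rot'])
print(tt(436.5,-362.8,235,np.radians(-35)))
r=snap('top')
g=cv2.cvtColor(r['image'],cv2.COLOR_RGB2GRAY);best=[]
for a in range(0,180,2):
  for o in np.arange(-3,3.1,.5):
    d=np.array([np.cos(np.radians(a)),np.sin(np.radians(a))]);n=np.array([-d[1],d[0]])
    uv=proj(r,[[*(np.array([523.8,51.1])+t*d+o*n),72] for t in np.linspace(-12,12,25)]).astype(np.float32)
    best.append((round(float(cv2.remap(g,uv[:,:1].T,uv[:,1:].T,cv2.INTER_LINEAR).mean()),1),a,o))
best.sort();print(best[:5],best[-1])
E
```

```text
[ 478.04 -190.09  235.06] [-3.14 -0.   -0.61]
(array([0.22, 0.55, 0.  ]), array([-0., -0.,  0.]))
[(86.7, 10, np.float64(0.5)), (86.8, 8, np.float64(0.0)), (86.8, 10, np.float64(0.0)), (87.1, 12, np.float64(0.0)), (87.2, 8, np.float64(0.5))] (143.8, 100, np.float64(-3.0))
```

The slot now lies at about 9.5°, along the box's x axis, so the quarter turn is confirmed. Next I'll return the screwdriver.

```bash
python3 -c "
from h import *
print(tt(436.4,-363.4,235,np.radians(-35)))"
```

```text
(array([0.2162, 0.5556, 0.0009]), array([-0.0002, -0.0006,  0.0022]))
```

>>> send_rows(moves=[[[0.216, 0.556, 0, 0, 0, 0.002], [0.216, 0.556, 0, 0, 0, 0.002], [0.216, 0.556, 0, 0, 0, 0.002], [0.216, 0.556, 0, 0, 0, 0.002], [0.216, 0.556, 0, 0, 0, 0.002], [0.216, 0.556, 0, 0, 0, 0.002], [0.216, 0.556, 0.05, 0, 0, 0.002], [0.216, 0.556, 0.1, 0, 0, 0.002], [0.216, 0.556, 0.12, 0, 0, 0.002], [0.216, 0.556, 0.12, 0, 0, 0.002]]])

```text
t: 55.05
eef_pos: [436.6, -362.3, 198.7]
tcp_rot: [-3.141, 0.001, -0.609]
ft_force: [-1.1, -0.3, -1.6]
opening: 0.315
```

>>> send_rows(moves=[[[0, 0, 0.01, 0, 0, 0], [0, 0, 0.02, 0, 0, 0], [0, 0, 0.03, 0, 0, 0], [0, 0, 0.04, 0, 0, 0], [0, 0, 0.04, 0, 0, 0]]])

```text
t: 55.47
eef_pos: [436.1, -364.2, 187.5]
tcp_rot: [-3.141, -0.002, -0.612]
ft_force: [-0.5, -1.2, -1.5]
opening: 0.316
```

>>> send_rows(moves=[[[0, 0, 0.025, 0, 0, 0], [0, 0, 0.05, 0, 0, 0], [0, 0, 0.075, 0, 0, 0], [0, 0, 0.1, 0, 0, 0], [0, 0, 0.125, 0, 0, 0], [0, 0, 0.15, 0, 0, 0], [0, 0, 0.175, 0, 0, 0], [0, 0, 0.19, 0, 0, 0], [0, 0, 0.19, 0, 0, 0]]])

```text
t: 56.22
eef_pos: [436.1, -364.2, 129.7]
tcp_rot: [-3.141, -0.001, -0.611]
ft_force: [0.3, 0.2, -1.5]
opening: 0.314
```

>>> send_rows(moves=[[[0, 0, 0.007, 0, 0, 0], [0, 0, 0.0133, 0, 0, 0], [0, 0, 0.0133, 0, 0, 0]]])

```text
t: 56.47
eef_pos: [436.4, -364.5, 126.8]
tcp_rot: [-3.142, -0.002, -0.611]
ft_force: [-0.6, 0.0, -1.6]
opening: 0.314
```

>>> send_rows(moves=[[[0, 0, 0.003, 0, 0, 0], [0, 0, 0.003, 0, 0, 0], [0, 0, 0.003, 0, 0, 0], [0, 0, 0.003, 0, 0, 0], [0, 0, 0.003, 0, 0, 0]]], grip=-0.2)

```text
t: 56.88
eef_pos: [436.4, -364.5, 126.1]
tcp_rot: [-3.142, -0.002, -0.611]
ft_force: [1.1, 0.9, -0.4]
opening: 0.582
```

>>> send_rows(moves=[[[0, 0, -0.05, 0, 0, 0], [0, 0, -0.15, 0, 0, 0], [0, 0, -0.27, 0, 0, 0], [0, 0, -0.4, 0, 0, 0], [0, 0, -0.5, 0, 0, 0], [0, 0, -0.5, 0, 0, 0]]])

```text
t: 57.38
eef_pos: [437.3, -365.5, 282.2]
tcp_rot: [3.14, -0.012, -0.611]
ft_force: [-0.4, 0.0, 0.0]
opening: 0.603
```

>>> send_rows(moves=[[[0, 0.3, 0, 0, 0, 0], [0, 0.5, 0, 0, 0, 0], [0, 0.5, 0, 0, 0, 0], [0, 0.5, 0, 0, 0, 0], [0, 0.5, 0, 0, 0, 0], [0, 0.5, 0, 0, 0, 0]]])

```text
t: 57.88
eef_pos: [349.0, -487.8, 275.2]
tcp_rot: [-3.141, -0.001, -0.614]
ft_force: [0.1, 0.6, 0.0]
opening: 0.6
```

```bash
python3 - <<'E'
from h import *
s=env.state();print(s['t'],s['eef_pos'],s['opening'])
r=snap('top');S=snap('side')
for b in bush(r): print(np.round(b[:3],1),'at z91',np.round(atz(r,b[3],91)[:2],1))
o=np.zeros((600,800,3),np.uint8)
f=lambda im,x,y,w,h,W,H:cv2.resize(im[y:y+h,x:x+w],(W,H),interpolation=cv2.INTER_CUBIC)
o[:300,:400]=f(r['image'],130,245,160,120,400,300)
o[:300,400:]=f(r['image'],340,150,220,165,400,300)
o[300:,:400]=f(r['image'],440,290,120,90,400,300)
o[300:,400:]=f(S['image'],130,320,200,150,400,300)
cv2.imwrite('pics/c14.png',o[:,:,::-1])
E
```

```text
57.8833 [ 349.02937959 -487.80110607  275.20902803] 0.5996161514977876
[474.7 206.   36.1] at z91 [474.9 185.2]
[476.  316.5  48.9] at z91 [475.9 284.6]
[525.4 257.7  43.6] at z91 [521.3 233.7]
[574.8 205.   36. ] at z91 [565.6 182. ]
[573.9 315.3  48.8] at z91 [565.7 282.7]
```

The viewer has reached its limit, so I'll do the last checks numerically against the first pictures.

```bash
python3 - <<'E'
from h import *
r=snap('top');S=snap('side')
a=cv2.imread('pics/top0.png')[:,:,::-1]
d=cv2.absdiff(r['image'],a).max(2)
for n,(x,y,h) in dict(spool=(292,169,22),tape=(369,182,26),caster=(461,203,30),turq=(408,261,10),red1=(445,278,10),red2=(444,315,10)).items():
    p=r['image'][y-h:y+h,x-h:x+h].astype(np.float32).mean(2);q=a[y-h:y+h,x-h:x+h].astype(np.float32).mean(2)
    print(n,'shift px',np.round(cv2.phaseCorrelate(q,p),2))
for c in('top','side'):
    for t in('screwdriver','stand'): print(c,t,[(np.round(k['xy'],1).tolist(),round(float(k['confidence']),2)) for k in env.look_for(c,t)][:2])
# handle: dark region in the side picture
g=cv2.cvtColor(S['image'],cv2.COLOR_RGB2GRAY)[335:440,150:240]
n,l,st,ce=cv2.connectedComponentsWithStats((g<40).astype(np.uint8))
i=1+np.argmax(st[1:,4]);print('dark',st[i]+[150,335,0,0,0],ce[i]+[150,335])
print('expected handle top/bottom/mid px',proj(S,[[436,-364,176],[436,-364,76],[436,-364,126]]).round(1).tolist(),proj(r,[436,-364,126]).round(1))
E
```

```text
Traceback (most recent call last):
ValueError: setting an array element with a sequence. The requested array has an inhomogeneous shape after 1 dimensions. The detected shape was (2,) + inhomogeneous part.
```

```bash
python3 - <<'E'
from h import *
r=snap('top');S=snap('side')
a=cv2.imread('pics/top0.png')[:,:,::-1]
for n,(x,y,h) in dict(spool=(292,169,22),tape=(369,182,26),caster=(461,203,30),turq=(408,261,10),red1=(445,278,10),red2=(444,315,10)).items():
    p=r['image'][y-h:y+h,x-h:x+h].astype(np.float32).mean(2);q=a[y-h:y+h,x-h:x+h].astype(np.float32).mean(2)
    print(n,'shift px',np.round(cv2.phaseCorrelate(q,p)[0],2))
for c in('top','side'):
    for t in('screwdriver','stand'): print(c,t,[(np.round(k['xy'],1).tolist(),round(float(k['confidence']),2)) for k in env.look_for(c,t)][:2])
g=cv2.cvtColor(S['image'],cv2.COLOR_RGB2GRAY)[335:440,150:240]
n,l,st,ce=cv2.connectedComponentsWithStats((g<40).astype(np.uint8))
i=1+np.argmax(st[1:,4]);print('dark',st[i]+[150,335,0,0,0],ce[i]+[150,335])
print('expected handle top/bottom/mid px',proj(S,[[436,-364,176],[436,-364,76],[436,-364,126]]).round(1).tolist(),proj(r,[436,-364,126]).round(1))
E
```

```text
spool shift px [0.45 0.34]
tape shift px [-0.04  0.04]
caster shift px [0.11 0.06]
turq shift px [-0.44 -0.01]
red1 shift px [-0.15 -0.04]
red2 shift px [-0.21  0.12]
top screwdriver [([525.6, 354.9], 0.59)]
top stand [([499.7, 352.3], 0.79)]
side screwdriver [([191.7, 382.5], 0.86), ([396.0, 368.9], 0.36)]
side stand [([200.7, 430.3], 0.64)]
dark [ 173  363   38   53 1076] [193.06226766 390.44609665]
expected handle top/bottom/mid px [[185.6, 356.5], [197.4, 404.6], [191.8, 381.8]] [[523.8 353.6]]
```

```bash
python3 -c "
from cell import env
print(env.job_done(),env.state()['t'])"
```

```text
the job is handed in; nothing more can be done
the job is handed in; nothing more can be done
```

The job is handed in at about 58 s on the robot's clock; the interface gives no verdict.

**Bushings:** Five were on the bench. I sized them from the top camera (about 32, 38 and 45 mm) instead of trying each track, and took them as two 34, one 40 and two 46 mm. They went into tracks 1, 2 and 3 in that order. Each flange reached the track floor without touching a wall. The first 34 mm bushing was later found lying over the wall between tracks 1 and 2, probably knocked. I picked it up, stood it upright on the bench and put it back in track 1. After that the top camera showed all five standing in their tracks.

**Selector:** I turned it with the screwdriver until the turning moment rose to 0.17 N·m, which is the stop. With the tool clear, the top camera showed the slot at about 9.5°, against about 99.5° before, so a full quarter turn.

**Screwdriver:** It is back in the stand's hole, with both cameras finding it where it should be.

**Bystanders and look-alikes:** The caster, tape roll, wire spool and the red and turquoise pieces all shifted less than 0.6 pixel (about 1 mm) from the first picture.

**What failed or disagreed:**
- The screwdriver handle had turned in its hole before I gripped it. The arm may have brushed it while standing the fallen bushing up, and I could not measure how hard.
- The last rough position for one track 1 bushing was about 2.5 mm off where I released it. I put this down to the measurement, because another estimate from the same picture put it within about 1 mm.
- The viewer's picture limit was reached, so the last check was by numbers only.

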